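Return two can ends from behind the samples to the pile

ROBOT

A 7-joint arm with a two-finger parallel gripper is mounted at the origin on a cart in front of the work surface, level with it; the furniture and walls round the work are solid. World frame = base frame: x ahead of the robot, y to its left, z up, the work surface at z = 0. Lengths are in m, angles in degrees, forces in N, time in s.
With the tool pointing down it reaches from about 0.4 to 0.9 m from the base axis. Payload 5.6 kg.
Tool frame: the origin (TCP) lies midway between the tips of the shut fingers; the grasp point (between the pads) lies 19 mm behind it (ctrl.tcp_to_grasp is the distance from the TCP to the grasp point, in m); x points along the fingers, z is the direction in which the jaws open and shut, and the axes are right-handed (so a half turn about x gives the same grasp; the last joint's range is limited). The gripper opens to 92 mm and grips with 3 to 60 N. Pads are 20 mm wide; open, the fingers measure 128 mm over their backs; the gripper's body (75 mm by 189 mm) begins 69 mm behind the grasp point.
Start: joints at [61.937, 26.786, -0.665, 91.828, 0.344, 61.387, -3.226], TCP at [0.281, -0.586, 0.215] pointing down, gripper open.
Joint ranges: [-144.91, 144.91], [-17.63, 115.5], [-89.93, 88.59], [15.96, 139.68], [-74.01, 254.01], [8.47, 105.57], [-167.45, 167.45]. Speed limits (degrees/s): [147.25, 147.25, 180, 180, 180, 180, 180].

INTERFACE

Orientations are given as a 3x3 rotation matrix whose columns are the frame's x, y, z axes.
In Python, from bench import ctrl gives the robot as it stands.
- The arm moves only by the tool step_arm, never from a script. Its argument "series" is a list of rows, each a list of 7 numbers: the closure, from 0 (fully open) to 1 (shut), then the shift along the world's x, y, z in units of 30 mm (1.0 is 30 mm), then the turn, a rotation vector about the world's x, y, z in units of 6 degrees (1.0 is 6 degrees). A call has exactly 10 rows; each row shifts and turns the commanded pose from where the row before left it; what a row does not reach is not made up. A row lasts 1/10 s, in which the tool goes at most 50 mm and 8.59 degrees, less where a joint would pass 70% of its speed; a pose out of reach is approached as far as the arm can. A call is refused whole if a number of a shift passes 1 or a number of a turn 1, either way. A call with a gripper value outside its range is refused whole. The fingers move at their own pace and stop on an object; "grip_force" is the grip in N (left out, the last holds). Time passes only in rows, so rows that do not move let the fingers close, or fill a call up. It gives the time, the measured TCP pose, the force and the opening at its end, in the units of the state.
- ctrl.observe(): the state, without advancing time (a new reading comes with each control period).
- ctrl.grab_frame(name): name is "scene" or "top"; returns a dict with "image" (384x512x3 uint8, blue, green, red), "fx", "fy", "cx", "cy" (pixels), "dist" ([k1, k2, p1, p2, k3] as OpenCV has them; the pictures are not rectified), "R" (3x3) and "t" (3): a world point X has camera coordinates R X + t. Camera axes: x right, y down, z forward; pixel columns grow to the right and rows downward; lengths in m; the calibration is good to about 2 mm. A picture is of the moment at which its call begins. There is no depth.
- ctrl.finish_job(): hands the job in, once; it reports no verdict.
The state is a dict: "time_s": time; "q": joint angles; "joint_vel": joint speeds; "joint_efforts": joint torques, N m; "ee_pos": TCP position; "ee_rot": TCP orientation; "ft_force": force on the tool from outside, world axes, zero at the start; "torque": the same for the moment, N m; "grip_width": finger opening in m.
Only numpy, scipy, OpenCV 4.12 (cv2) and the standard library are available. Lean on these libraries where they do the work, as an engineer would, in place of code of your own. Each camera call takes 0.05 s, during which the arm holds its last target.

TASK

On the wooden sample board two loose can ends lie close behind a full can and a clear beaker. First stand the can and the beaker aside, upright on the black rubber mat; then, while they wait there, lay both can ends flat and centred on top of the pile of can ends, one on the other; finally put the can and the beaker back upright on the board, each exactly where it stood at the start. Leave the date stamp and the ferrule cap alone.

Things in the scene. Friction and masses are not known exactly. Their poses are not given: they have to be found in the camera images.
- full_can: Closed plain drinks can, white with a silver top, upright, 66 mm diameter, 122 mm tall, about 0.37 kg. Origin at the centre of its underside, z up along its axis. Stands on one of the two front (nearer the robot) ring marks of the board; which one changes.
- beaker: Empty clear plastic beaker, upright, open at the top, 79 mm tall, 56 mm diameter at the rim tapering to about 47 mm at the foot, 53 mm at 60 mm height, about 40 g. Origin at the centre of its underside, z up along its axis. Stands on the other front ring mark of the board.
- can_end_left: Loose aluminium can end (lid disc), 57 mm diameter, 7 mm thick, 15 g, lying flat on the left rear ring mark of the board (robot's view). Origin at the centre of its underside, z up. Grip it by its edge, across the diameter.
- can_end_right: A second, identical loose can end (57 mm diameter, 7 mm thick, 15 g), lying flat on the right rear ring mark of the board. Origin at the centre of its underside, z up.
- sample_board: Fixed brown wooden plate, 170 (its x) by 165 mm (its y), 6 mm thick. Origin at the centre of its underside; x points away from the robot, turned by its yaw. Thin white ring marks: front at x = -40, y = +/-43 mm (can, beaker), rear at x = 29, y = +/-36 mm (can ends). Between the two ends only 15 mm are free: grip them along the board's x, where there is room once can and beaker are gone.
- rubber_mat: Fixed black ribbed rubber mat, 200 mm (its x) by 130 mm (its y), 4 mm thick. Origin at the centre of its underside. The side area: can and beaker fit side by side along its x axis, for instance 50 mm either side of its centre. Like the wooden board and the pile it lies on a fixed steel work board whose top is 60 mm above the cart deck (z = 0.06 m).
- end_pile: Pile of seven can ends (57 mm diameter) on a round dark steel foot (86 mm diameter, 10 mm high), all fixed. Origin at the centre of the foot's underside, on the pile's axis. The flat top stands 23 to 50 mm above the origin; this differs from start to start and the pose does not tell it: lower a can end until contact is felt. It does not give way. The first end laid on adds 7 mm.
- stamp: Date stamp, bystander: black square foot 34 x 34 mm with a red knob, 70 mm tall, upright, loose, near the pile. Origin at the centre of its underside. Not to be disturbed.
- cap: Grey ferrule cap, bystander: flat round cap 50 mm diameter, 10 mm high, loose, near the pile. Origin at the centre of its underside. Not to be disturbed.

How it is judged:
By the outcome, as a careful person would: the job done as asked, in the order asked, and still so for the second after the job is handed in, with the robot touching nothing.
It also fails if it takes over 128 s, if anything falls off the work surface, if the arm or the gripper's body presses on something with over 40 N, if the wrist force passes 120 N, or if a joint passes its speed limit or range.

## Working session

There is one attempt and no reset: what is moved stays moved. The work goes in short steps, Python scripts to look and compute and a tool call to move; the robot and the scene stay as the last step left them, time stands still between calls to the robot, and variables do not carry over. Pictures are saved under pics/ and viewed, and the job is handed in when it is done.

Besides the shell and the picture viewer there is one more tool, called after "Emit:" by a JSON object that holds its "fn" and its "kwargs", one argument or row to a line. step_arm: Moves the arm, as the interface text tells. Its arguments: {"type":"object","properties":{"series":{"type":"array"},"grip_force":{"type":"number"}},"required":["series"]}

```bash
ls; mkdir -p pics; python3 - <<'E'
from bench import ctrl
import cv2,numpy as np
s=ctrl.observe()
for k,v in s.items(): print(k,np.round(v,4).tolist())
print(ctrl.tcp_to_grasp)
for n in("scene","top"):
    f=ctrl.grab_frame(n); cv2.imwrite(f"pics/{n}0.png",f["image"])
    print(n,f["fx"],f["fy"],f["cx"],f["cy"],f["dist"],np.round(f["R"],4).tolist(),f["t"], (-np.array(f["R"]).T@np.array(f["t"])))
E
```

```text
pics
time_s 0.0
q [61.936, 26.8375, -0.665, 91.8806, 0.3448, 61.3848, -3.2254]
joint_vel [0.0678, -0.0299, -0.0657, 0.0011, 0.0107, -0.0529, 0.0924]
joint_efforts [0.0006, -52.0568, -0.0116, -24.3747, -0.0565, 0.0173, 0.0002]
ee_pos [0.2805, -0.5857, 0.2136]
ee_rot [[-0.0009, 0.9019, 0.432], [0.0015, 0.432, -0.9018], [-1.0, -0.0001, -0.0018]]
ft_force [-0.1895, -0.1065, 1.37]
torque [0.0187, -0.0346, 0.0378]
grip_width 0.092
0.0187
scene 488.2926233814266 488.2926233814266 257.1964770095009 191.59699033259832 [-0.05245276  0.          0.          0.          0.        ] [[-0.7855, -0.6188, -0.0061], [-0.3982, 0.513, -0.7604], [0.4737, -0.5949, -0.6494]] [0.43582379 0.31231794 0.87176105] [0.05378706 0.62805963 0.80628795]
top 438.88607209006807 438.88607209006807 263.04699227151264 196.32854006949995 [-0.1042164  0.         0.         0.         0.       ] [[0.0276, -0.9996, -0.0017], [-0.9932, -0.0272, -0.1134], [0.1133, 0.0048, -0.9935]] [-0.04953987  0.58790337  1.0240113 ] [ 0.46922993 -0.03846082  1.08398696]
```

View pics/top0.png

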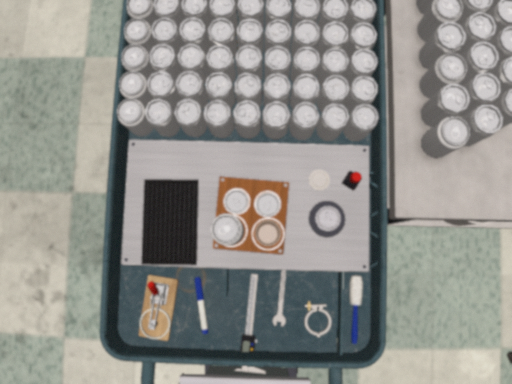

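View pics/scene0.png

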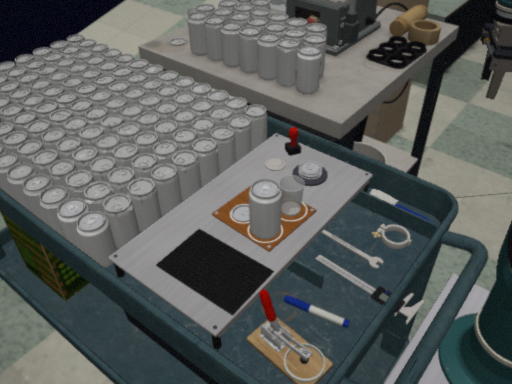

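The top view shows, in pixels: mat (171,222), board (252,215), can (229,229), beaker (268,234), can ends (237,201) and (268,203), pile (326,219), stamp (353,179), cap (319,180). Next I'll measure them.

```bash
cat > h.py <<'E'
import cv2,numpy as np
def K(f): return np.array([[f["fx"],0,f["cx"]],[0,f["fy"],f["cy"]],[0,0,1.]])
def ray(f,uv):
    p=cv2.undistortPoints(np.array([[uv]],float),K(f),np.array(f["dist"]))[0,0]
    R=np.array(f["R"]);t=np.array(f["t"]);return -R.T@t, R.T@np.array([p[0],p[1],1.])
def plane(f,uv,z):
    c,d=ray(f,uv); return c+d*(z-c[2])/d[2]
def proj(f,X):
    R=np.array(f["R"]);p,_=cv2.projectPoints(np.array(X,float).reshape(-1,3),cv2.Rodrigues(R)[0],np.array(f["t"],float),K(f),np.array(f["dist"]));return p.reshape(-1,2)
def rectify(f,z,x0,x1,y0,y1,s=1000.): # top-down ortho of plane z; s px per m ; rows: x descending; cols: y descending
    H=int((x1-x0)*s);W=int((y1-y0)*s)
    r,c=np.mgrid[0:H,0:W]
    X=np.stack([x1-(r+.5)/s,y1-(c+.5)/s,np.full(r.shape,z)],-1)
    m=proj(f,X).reshape(H,W,2).astype(np.float32)
    return cv2.remap(f["image"],m[...,0],m[...,1],cv2.INTER_CUBIC)
E
python3 - <<'E'
from bench import ctrl
from h import *
f=ctrl.grab_frame("top");g=ctrl.grab_frame("scene")
cv2.imwrite("pics/crop.png",cv2.resize(f["image"][135:275,120:380],None,fx=3,fy=3,interpolation=cv2.INTER_CUBIC))
cv2.imwrite("pics/cropS.png",cv2.resize(g["image"][120:320,120:380],None,fx=3,fy=3,interpolation=cv2.INTER_CUBIC)[:600,:780])
for fr,n in((f,"top"),(g,"scene")):
    hsv=cv2.cvtColor(fr["image"],cv2.COLOR_BGR2HSV)
    br=cv2.inRange(hsv,(5,90,60),(20,255,220)); 
    bk=cv2.inRange(fr["image"],(0,0,0),(45,45,45))
    for nm,m,z in(("board",br,.066),("mat",bk,.064)):
        m=cv2.morphologyEx(m,cv2.MORPH_CLOSE,np.ones((7,7)))
        cs,_=cv2.findContours(m,0,2)
        for c in cs:
            if 500<cv2.contourArea(c)<20000:
                P=np.array([plane(fr,p[0].astype(float),z)[:2] for p in c],np.float32)
                r=cv2.minAreaRect(P*1000)
                if r[1][0]<400: print(n,nm,cv2.contourArea(c),c.reshape(-1,2).mean(0),np.round(r[0],1),np.round(r[1],1),round(r[2],1))
E
```

```text
top board 1574.0 [157.88135593 306.54237288] [322.4 201.2] [ 69.5 139.8] 82.7
top board 1821.0 [250.74576271 217.3559322 ] [541.7  -5.9] [161.8 166.8] 86.6
top mat 4079.5 [166.5625 222.75  ] [521.  183.2] [190.4 121.7] 1.4
scene board 1841.5 [291.51648352 350.20879121] [293.  246.4] [ 73.7 142.7] 83.0
scene board 1331.0 [255.64335664 220.77622378] [538.7  -4.2] [164.4 168.9] 86.5
scene board 1143.5 [418.32876712  24.32876712] [  740.8 -1267. ] [185.6 425.1] 17.4
scene mat 4746.5 [213.5        266.52112676] [518.9 183.8] [196.5 126.5] 1.2
scene mat 4185.5 [485.71153846 304.42307692] [ 68.4 -97.6] [ 84.2 412.4] 16.9
scene mat 1123.0 [394.7761194   51.64179104] [ 677.5 -965.9] [254.5 152.7] 87.7
scene mat 1295.0 [351.96551724  25.40229885] [  937.7 -1111. ] [184.8 561.8] 21.3
```

View pics/crop.png

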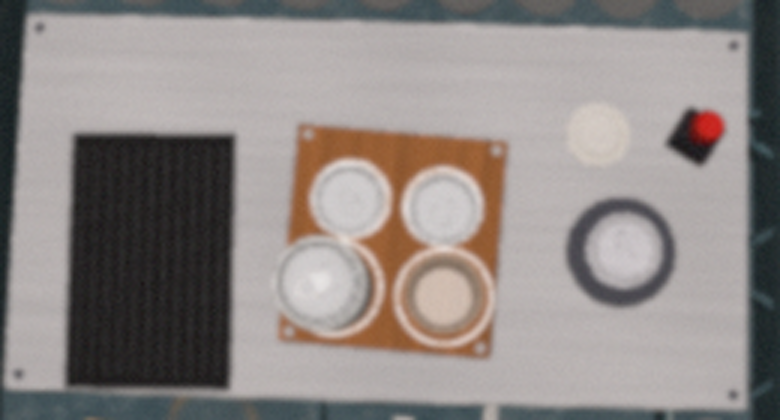

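View pics/cropS.png

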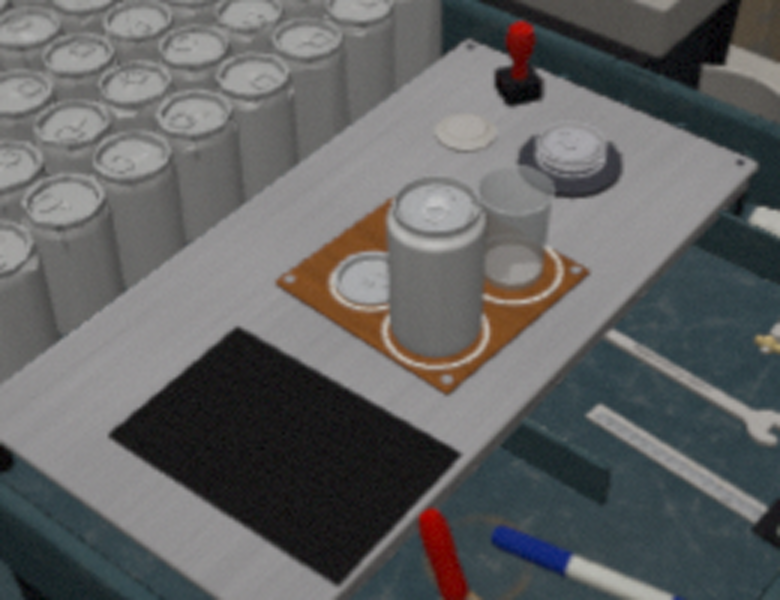

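```bash
python3 - <<'E'
from bench import ctrl
from h import *
f=ctrl.grab_frame("top");g=ctrl.grab_frame("scene")
np.save("pics/f.npy",f,allow_pickle=True);np.save("pics/g.npy",g,allow_pickle=True)
a=rectify(f,.066,.44,.64,-.11,.10,1800);b=rectify(g,.066,.44,.64,-.11,.10,1800)
cv2.imwrite("pics/rb.png",np.hstack([a,b]))
a=rectify(f,.07,.47,.65,-.28,-.10,2000);b=rectify(g,.07,.47,.65,-.28,-.10,2000)
cv2.imwrite("pics/rp.png",np.hstack([a,b]))
E
```

```text
(no output)
```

View pics/rb.png

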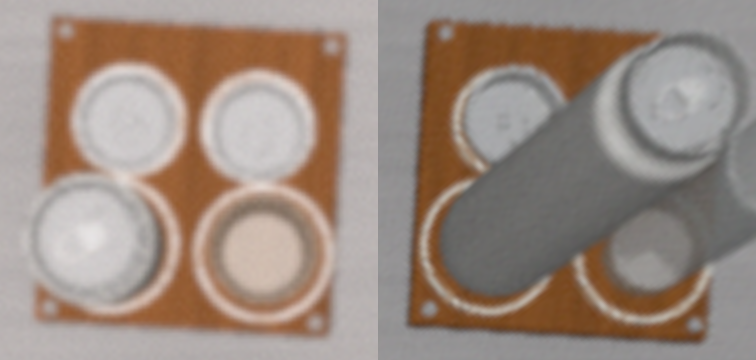

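View pics/rp.png

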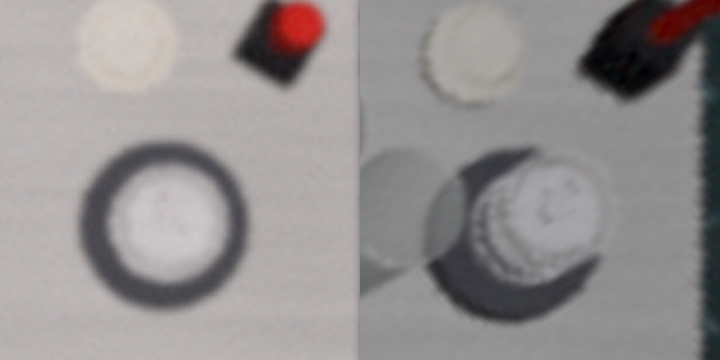

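```bash
cat >> h.py <<'E'
from scipy.optimize import least_squares
def radial(img,c,r0,r1,s,x1,y1,chan,sign,n=120,angs=None):
    """edge circle fit in rectified image (px). c=(x,y) world guess, r in m. sign +1: value rises going outward"""
    I=cv2.GaussianBlur(img[...,chan].astype(np.float32) if np.isscalar(chan) else chan.astype(np.float32),(0,0),1.5)
    rs=np.arange(r0,r1,.00025);pts=[];st=[]
    for a in np.linspace(0,2*np.pi,n,endpoint=False):
        X=c[0]+rs*np.cos(a);Y=c[1]+rs*np.sin(a)
        v=cv2.remap(I,((y1-Y)*s-.5).astype(np.float32)[None],((x1-X)*s-.5).astype(np.float32)[None],1)[0]
        d=sign*np.gradient(v);k=d.argmax();pts.append((X[k],Y[k]));st.append(d[k])
    P=np.array(pts);st=np.array(st);P=P[st>.5*np.median(st)]
    res=least_squares(lambda p:np.hypot(P[:,0]-p[0],P[:,1]-p[1])-p[2],[c[0],c[1],(r0+r1)/2],loss="soft_l1",f_scale=.0007)
    e=np.abs(res.fun);return res.x,np.median(e),len(P)
E
python3 - <<'E'
from h import *
f=np.load("pics/f.npy",allow_pickle=True).item();g=np.load("pics/g.npy",allow_pickle=True).item()
s=2000.
def go(nm,fr,z,c,r0,r1,ch,sg):
    x1=c[0]+.08;y1=c[1]+.08
    im=rectify(fr,z,c[0]-.08,x1,c[1]-.08,y1,s)
    if ch=="sat": ch=cv2.cvtColor(im,cv2.COLOR_BGR2HSV)[...,1]
    p,e,n=radial(im,c,r0,r1,s,x1,y1,ch,sg); print(nm,np.round(p*1000,1),round(e*1000,2),n)
for n,fr in(("top",f),("scene",g)):
    go(n+" ringL outer",fr,.066,(.574,.029),.028,.036,0,-1)
    go(n+" ringR outer",fr,.066,(.570,-.043),.028,.036,0,-1)
    go(n+" ring can outer",fr,.066,(.504,.043),.034,.042,0,-1)
    go(n+" ring bk outer",fr,.066,(.500,-.046),.034,.042,0,-1)
    go(n+" foot",fr,.070,(.538,-.182),.036,.048,1,1)
    for z in (.085,.095,.105): go(n+" piletop z%g"%z,fr,z,(.538,-.182),.024,.032,1,-1)
    go(n+" cap",fr,.07,(.628,-.164),.020,.029,0,1)
    go(n+" cantop",fr,.188,(.502,.035),.028,.037,1,-1)
    go(n+" bk foot",fr,.067,(.500,-.046),.018,.027,0,-1)
    go(n+" bk rim",fr,.145,(.500,-.046),.024,.031,0,1)
E
```

```text
top ringL outer [573.   28.2  32.4] 0.24 107
top ringR outer [568.8 -43.4  32.5] 0.29 110
top ring can outer [504.3  40.1  39.3] 0.44 97
top ring bk outer [499.3 -46.3  39.6] 0.25 97
top foot [ 537.1 -182.    41.8] 0.36 120
top piletop z0.085 [ 537.4 -182.3   29.5] 0.36 120
top piletop z0.095 [ 536.8 -180.9   29.2] 0.35 120
top piletop z0.105 [ 536.2 -179.5   28.8] 0.27 120
top cap [ 628.2 -163.9   20.3] 0.21 86
top cantop [502.2  37.9  32. ] 1.93 107
top bk foot [499.3 -45.9  22.1] 0.25 120
top bk rim [498.1 -46.   30.2] 0.25 87
scene ringL outer [571.4  25.8  33. ] 0.31 78
scene ringR outer [573.2 -43.7  31.9] 1.92 84
scene ring can outer [503.4  38.5  38.5] 0.19 78
scene ring bk outer [498.7 -47.8  38.9] 0.38 75
scene foot [ 533.1 -178.6   42.8] 0.74 80
scene piletop z0.085 [ 538.5 -184.4   28. ] 1.73 79
scene piletop z0.095 [ 536.  -179.3   28.2] 1.3 83
scene piletop z0.105 [ 538.2 -181.3   28.4] 2.19 89
scene cap [ 629.9 -165.1   23.6] 1.84 93
scene cantop [501.9  38.5  31.4] 0.64 63
scene bk foot [500.  -50.9  22.2] 0.43 120
scene bk rim [498.2 -47.7  26.3] 0.57 88
```

Emit:
{"fn": "step_arm", "kwargs": {
  "series": [
    [0,0.36,0.9,0,0,0,0.51],
    [0,0.36,0.9,0,0,0,0.51],
    [0,0.36,0.9,0,0,0,0.51],
    [0,0.36,0.9,0,0,0,0.51],
    [0,0.36,0.9,0,0,0,0.51],
    [0,0.36,0.9,0,0,0,0.51],
    [0,0.36,0.9,0,0,0,0.51],
    [0,0.36,0.9,0,0,0,0.51],
    [0,0.36,0.9,0,0,0,0.51],
    [0,0.36,0.9,0,0,0,0.51]
  ],
  "grip_force": 10
}}

```text
time_s: 1.3
ee_pos: [0.3896, -0.3142, 0.2146]
ee_rot: [[0.0, 0.553, 0.833], [-0.0, 0.833, -0.553], [-1.0, -0.0, 0.0]]
ft_force: [-0.0, 1.1, -0.8]
grip_width: 0.0918
```

Emit:
{"fn": "step_arm", "kwargs": {
  "series": [
    [0,0.36,0.9,0,0,0,0.51],
    [0,0.36,0.9,0,0,0,0.51],
    [0,0.36,0.9,0,0,0,0.51],
    [0,0.36,0.9,0,0,0,0.51],
    [0,0.36,0.9,0,0,0,0.51],
    [0,0.36,0.9,0,0,0,0.51],
    [0,0.36,0.9,0,0,0,0.51],
    [0,0.36,0.9,0,0,0,0.51],
    [0,0.36,0.9,0,0,0,0.51],
    [0,0.36,0.9,0,0,0,0.51]
  ]
}}

```text
time_s: 2.3
ee_pos: [0.497, -0.044, 0.2147]
ee_rot: [[0.0, 0.052, 0.999], [-0.0, 0.999, -0.052], [-1.0, -0.0, 0.0]]
ft_force: [0.0, -0.7, -0.9]
grip_width: 0.0917
```

```bash
cat > st.py <<'E'
from bench import ctrl
import numpy as np,sys
s=ctrl.observe();p=np.array(s["ee_pos"]);R=np.array(s["ee_rot"])
print("t",round(s["time_s"],2),"p",np.round(p*1000,1),"jaw az %.2f tilt %.2f %.2f"%(np.degrees(np.arctan2(R[1,2],R[0,2])),np.degrees(R[0,0]),np.degrees(R[1,0])),"F",np.round(s["ft_force"],1),"w %.1f"%(s["grip_width"]*1000),"q",np.round(s["q"],1))
if len(sys.argv)>3:
    t=np.array(list(map(float,sys.argv[1:4])));print("units to target",np.round((t-p*1000)/30,3))
E
python3 st.py 499 -46.6 107
```

```text
t 2.3 p [497.  -44.  214.7] jaw az -2.96 tilt 0.02 -0.01 F [ 0.  -0.7 -0.9] w 91.7 q [ 25.9  14.9 -28.5 111.1   8.5  56.   -9.6]
units to target [ 0.066 -0.085 -3.591]
```

Emit:
{"fn": "step_arm", "kwargs": {
  "series": [
    [0,0.07,-0.09,-0.4,0,0,-0.07],
    [0,0,0,-0.4,0,0,0],
    [0,0,0,-0.4,0,0,0],
    [0,0,0,-0.4,0,0,0],
    [0,0,0,-0.4,0,0,0],
    [0,0,0,-0.4,0,0,0],
    [0,0,0,-0.4,0,0,0],
    [0,0,0,-0.4,0,0,0],
    [0,0,0,-0.39,0,0,0],
    [0,0,0,0,0,0,0]
  ]
}}

```text
time_s: 3.3
ee_pos: [0.4977, -0.0488, 0.1051]
ee_rot: [[-0.003, 0.063, 0.998], [0.0, 0.998, -0.063], [-1.0, 0.0, -0.003]]
ft_force: [0.1, 0.7, -0.7]
grip_width: 0.0917
```

```bash
python3 st.py 499 -46.6 107; python3 - <<'E'
from bench import ctrl
from h import *
f=ctrl.grab_frame("top");g=ctrl.grab_frame("scene")
a=cv2.resize(f["image"][170:270,190:310],(480,400),interpolation=cv2.INTER_CUBIC)
b=cv2.resize(g["image"][120:270,190:340],None,fx=2.667,fy=2.667,interpolation=cv2.INTER_CUBIC)
a=a[:, :400];cv2.imwrite("pics/b1.png",np.hstack([a,b[:400,:400]]))
E
```

```text
t 3.3 p [497.7 -48.8 105.1] jaw az -3.62 tilt -0.18 0.03 F [ 0.1  0.7 -0.7] w 91.7 q [ 22.9  24.  -25.5 116.2  14.8  43.1 -15.1]
units to target [0.042 0.074 0.063]
```

View pics/b1.png

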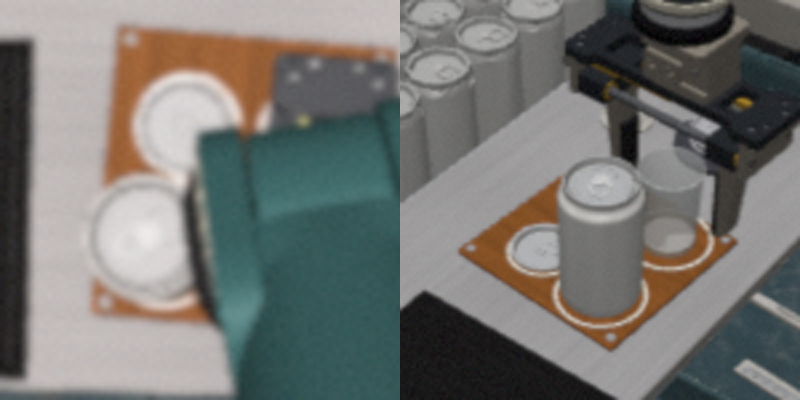

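Fingers straddle the beaker without touching it or the can. Next come a small correction and the grip.

Emit:
{"fn": "step_arm", "kwargs": {
  "series": [
    [0,0.03,0.05,0.05,0,0,0],
    [0,0,0,0,0,0,0],
    [0.2,0,0,0,0,0,0],
    [0.4,0,0,0,0,0,0],
    [1,0,0,0,0,0,0],
    [1,0,0,0,0,0,0],
    [1,0,0,0,0,0,0],
    [1,0,0,0,0,0,0],
    [1,0,0,0,0,0,0],
    [1,0,0,0,0,0,0]
  ]
}}

```text
time_s: 4.4
ee_pos: [0.4999, -0.0474, 0.1084]
ee_rot: [[0.0, 0.063, 0.998], [-0.0, 0.998, -0.063], [-1.0, -0.0, 0.0]]
ft_force: [-1.1, -0.4, 0.5]
grip_width: 0.0543
```

```bash
python3 st.py 499 -46.6 107; python3 - <<'E'
from bench import ctrl
from h import *
g=ctrl.grab_frame("scene")
b=cv2.resize(g["image"][120:270,190:390],(800,600),interpolation=cv2.INTER_CUBIC)
cv2.imwrite("pics/b2.png",b)
E
python3 st.py 499 -46.6 107
```

```text
t 4.4 p [499.9 -47.4 108.4] jaw az -3.62 tilt 0.00 -0.00 F [-1.1 -0.4  0.5] w 54.3 q [ 22.8  23.7 -25.6 115.9  14.7  43.4 -15.2]
units to target [-0.028  0.028 -0.046]
t 4.45 p [499.8 -47.4 108.4] jaw az -3.62 tilt 0.00 -0.00 F [ 0.4  0.2 -0.2] w 54.5 q [ 22.8  23.7 -25.6 115.9  14.7  43.4 -15.2]
units to target [-0.028  0.027 -0.047]
```

View pics/b2.png

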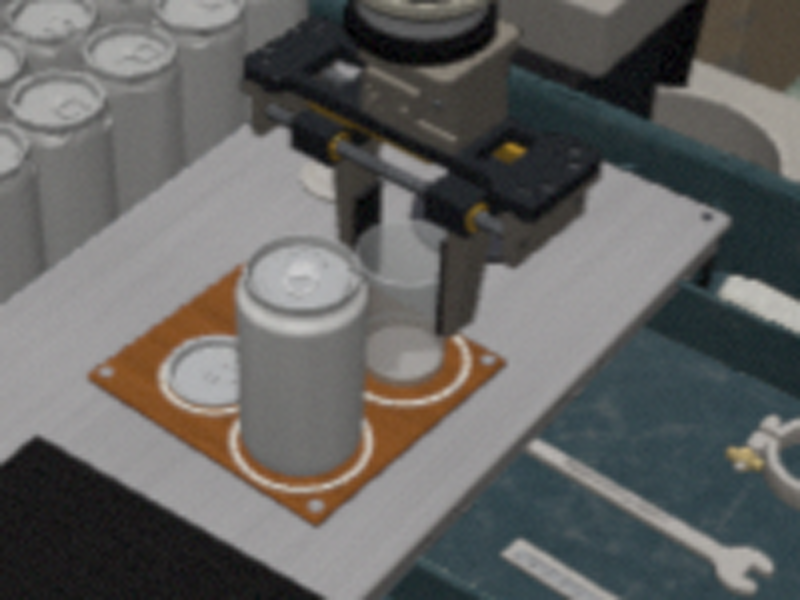

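Beaker gripped at 54.3 mm opening, matching its diameter at 60 mm height. Now lifting and carrying it to the mat.

Emit:
{"fn": "step_arm", "kwargs": {
  "series": [
    [1,0,0,0.3,0,0,0],
    [1,0,0,0.7,0,0,0],
    [1,0,0,1,0,0,0],
    [1,0,0,1,0,0,0],
    [1,0,0,1,0,0,0],
    [1,0,0,1,0,0,0],
    [1,-0.1,0.5,0,0,0,0],
    [1,-0.12,0.9,0,0,0,0],
    [1,-0.15,0.9,0,0,0,0],
    [1,-0.15,0.9,0,0,0,0]
  ]
}}

```text
time_s: 5.45
ee_pos: [0.4832, 0.05, 0.258]
ee_rot: [[-0.001, 0.063, 0.998], [-0.0, 0.998, -0.063], [-1.0, -0.0, -0.001]]
ft_force: [-0.3, 0.3, -1.5]
grip_width: 0.0546
```

Emit:
{"fn": "step_arm", "kwargs": {
  "series": [
    [1,-0.15,0.9,0,0,0,0],
    [1,-0.15,0.9,0,0,0,0],
    [1,-0.15,0.9,0,0,0,0],
    [1,-0.1,0.9,0,0,0,0],
    [1,0,0.6,0,0,0,0],
    [1,0,0.28,-0.5,0,0,0],
    [1,0,0,-1,0,0,0],
    [1,0,0,-1,0,0,0],
    [1,0,0,-0.8,0,0,0],
    [1,0,0,0,0,0,0]
  ]
}}

```text
time_s: 6.45
ee_pos: [0.4646, 0.1824, 0.1562]
ee_rot: [[-0.007, 0.062, 0.998], [-0.002, 0.998, -0.062], [-1.0, -0.002, -0.007]]
ft_force: [0.1, -0.3, 0.1]
grip_width: 0.0549
```

```bash
python3 st.py 468 183 107; python3 - <<'E'
from bench import ctrl
from h import *
g=ctrl.grab_frame("scene")
b=cv2.resize(g["image"][130:340,100:380],(800,600),interpolation=cv2.INTER_CUBIC)
cv2.imwrite("pics/b3.png",b)
E
python3 st.py 468 183 107
```

```text
t 6.45 p [464.6 182.4 156.2] jaw az -3.56 tilt -0.41 -0.11 F [ 0.1 -0.3  0.1] w 54.9 q [  4.1  21.2 -35.1 113.6  15.5  50.3 -42.8]
units to target [ 0.112  0.022 -1.641]
t 6.5 p [466.  183.1 158.2] jaw az -3.56 tilt -0.23 -0.04 F [-0.1  0.6 -0.3] w 54.6 q [  4.2  21.1 -35.1 113.5  15.5  50.3 -42.8]
units to target [ 0.067 -0.002 -1.706]
```

View pics/b3.png

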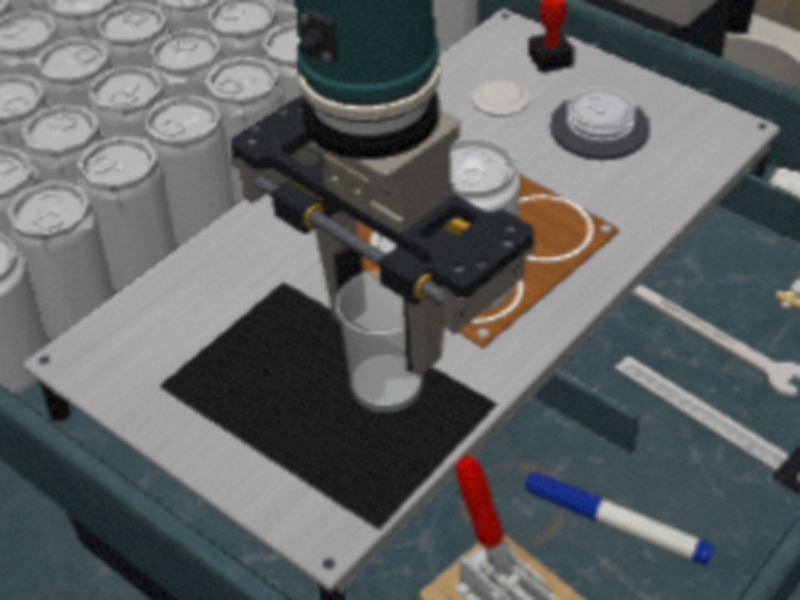

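Emit:
{"fn": "step_arm", "kwargs": {
  "series": [
    [1,0,0,-0.5,0,0,0],
    [1,0,0,-0.5,0,0,0],
    [1,0,0,-0.4,0,0,0],
    [1,0,0,-0.2,0,0,0],
    [1,0,0,-0.1,0,0,0],
    [1,0,0,-0.03,0,0,0],
    [1,0,0,0,0,0,0],
    [1,0,0,0,0,0,0],
    [1,0,0,0,0,0,0],
    [1,0,0,0,0,0,0]
  ]
}}

```text
time_s: 7.5
ee_pos: [0.4679, 0.183, 0.1077]
ee_rot: [[0.001, 0.063, 0.998], [0.0, 0.998, -0.063], [-1.0, 0.0, 0.001]]
ft_force: [-0.7, 0.4, -1.0]
grip_width: 0.0545
```

```bash
python3 st.py 468 183 106.4
```

```text
t 7.5 p [467.9 183.  107.7] jaw az -3.63 tilt 0.03 0.00 F [-0.7  0.4 -1. ] w 54.5 q [  1.9  25.4 -32.9 115.6  19.4  44.3 -46.1]
units to target [ 0.004 -0.    -0.045]
```

Emit:
{"fn": "step_arm", "kwargs": {
  "series": [
    [1,0,0,-0.04,0,0,0],
    [1,0,0,0,0,0,0],
    [0.36,0,0,0,0,0,0],
    [0.33,0,0,0,0,0,0],
    [0.3,0,0,0,0,0,0],
    [0.25,0,0,0,0,0,0],
    [0.2,0,0,0,0,0,0],
    [0.1,0,0,0,0,0,0],
    [0,0,0,0,0,0,0],
    [0,0,0,0,0,0,0]
  ]
}}

```text
time_s: 8.5
ee_pos: [0.4677, 0.183, 0.1063]
ee_rot: [[0.0, 0.063, 0.998], [-0.0, 0.998, -0.063], [-1.0, -0.0, 0.0]]
ft_force: [0.2, -0.6, -0.2]
grip_width: 0.0916
```

Emit:
{"fn": "step_arm", "kwargs": {
  "series": [
    [0,0,0,0.3,0,0,0],
    [0,0,0,0.7,0,0,0],
    [0,0,0,1,0,0,0],
    [0,0,0,1,0,0,0],
    [0,0,0,1,0,0,0],
    [0,0,-0.4,0.5,0,0,0],
    [0,0.2,-0.8,0,0,0,0],
    [0,0.2,-0.8,0,0,0,0],
    [0,0.2,-0.8,0,0,0,0],
    [0,0.2,-0.8,0,0,0,0]
  ]
}}

```text
time_s: 9.5
ee_pos: [0.4919, 0.0742, 0.2421]
ee_rot: [[0.001, 0.063, 0.998], [-0.0, 0.998, -0.063], [-1.0, -0.0, 0.001]]
ft_force: [1.0, -0.6, -0.0]
grip_width: 0.0916
```

```bash
python3 st.py 503.5 39.3 142; python3 - <<'E'
from bench import ctrl
from h import *
g=ctrl.grab_frame("scene")
b=cv2.resize(g["image"][130:340,100:380],(800,600),interpolation=cv2.INTER_CUBIC)
cv2.imwrite("pics/b4.png",b)
E
python3 st.py 503.5 39.3 142
```

```text
t 9.5 p [491.9  74.2 242.1] jaw az -3.60 tilt 0.05 -0.01 F [ 1.  -0.6 -0. ] w 91.6 q [ 17.4  13.7 -34.2 109.4   8.9  59.5 -24.2]
units to target [ 0.388 -1.162 -3.338]
t 9.55 p [493.   69.4 241.8] jaw az -3.92 tilt 0.05 -0.14 F [ 1.4 -2.7  0.8] w 92.1 q [ 17.6  13.7 -33.9 109.3   9.   59.5 -24. ]
units to target [ 0.35  -1.005 -3.326]
```

View pics/b4.png

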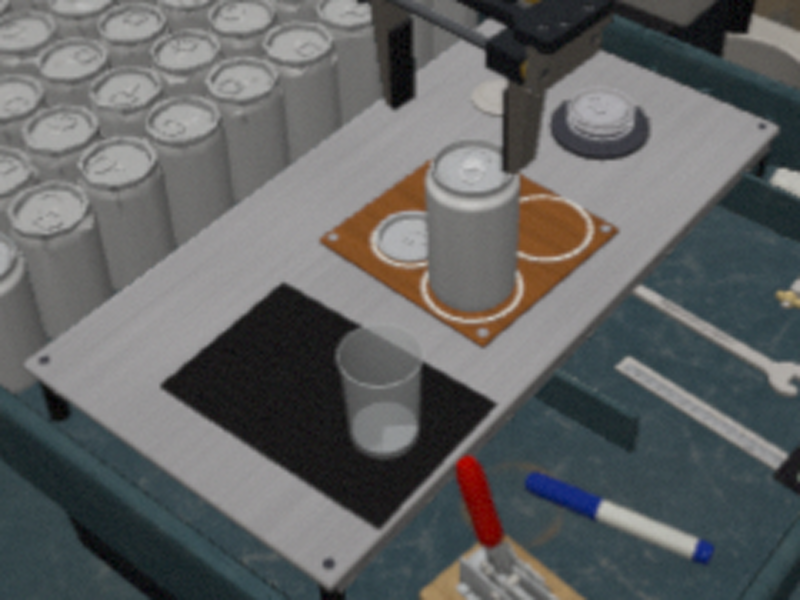

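Emit:
{"fn": "step_arm", "kwargs": {
  "series": [
    [0,0.2,-0.6,0,0,0,0],
    [0,0.19,-0.59,0,0,0,0],
    [0,0,0,0,0,0,0],
    [0,0,0,0,0,0,0],
    [0,0,0,-0.5,0,0,0],
    [0,0,0,-0.5,0,0,0],
    [0,0,0,-0.5,0,0,0],
    [0,0,0,0,0,0,0],
    [0,0,0,0,0,0,0],
    [0,0,0,0,0,0,0]
  ]
}}

```text
time_s: 10.55
ee_pos: [0.5039, 0.04, 0.1973]
ee_rot: [[0.002, 0.062, 0.998], [0.0, 0.998, -0.062], [-1.0, 0.0, 0.001]]
ft_force: [0.4, -0.5, -0.2]
grip_width: 0.092
```

```bash
python3 st.py 503.5 39.3 142
```

```text
t 10.55 p [503.9  40.  197.3] jaw az -3.57 tilt 0.09 0.01 F [ 0.4 -0.5 -0.2] w 92.0 q [ 19.   17.5 -32.2 111.2  11.4  54.3 -22.2]
units to target [-0.013 -0.025 -1.842]
```

Emit:
{"fn": "step_arm", "kwargs": {
  "series": [
    [0,-0.01,-0.02,-0.5,0,0,0],
    [0,0,0,-0.5,0,0,0],
    [0,0,0,-0.5,0,0,0],
    [0,0,0,-0.34,0,0,0],
    [0,0,0,0,0,0,0],
    [0,0,0,0,0,0,0],
    [0.2,0,0,0,0,0,0],
    [0.25,0,0,0,0,0,0],
    [1,0,0,0,0,0,0],
    [1,0,0,0,0,0,0]
  ],
  "grip_force": 30
}}

```text
time_s: 11.55
ee_pos: [0.5035, 0.0387, 0.1415]
ee_rot: [[0.001, 0.063, 0.998], [-0.0, 0.998, -0.063], [-1.0, 0.0, 0.001]]
ft_force: [0.7, 0.5, 1.1]
grip_width: 0.066
```

Emit:
{"fn": "step_arm", "kwargs": {
  "series": [
    [1,0,0,0,0,0,0],
    [1,0,0,0,0,0,0],
    [1,0,0,0,0,0,0],
    [1,0,0,0,0,0,0],
    [1,0,0,0,0,0,0],
    [1,0,0,0,0,0,0],
    [1,0,0,0,0,0,0],
    [1,0,0,0,0,0,0],
    [1,0,0,0,0,0,0],
    [1,0,0,0,0,0,0]
  ]
}}

```text
time_s: 12.55
ee_pos: [0.5035, 0.0387, 0.1414]
ee_rot: [[0.001, 0.063, 0.998], [-0.0, 0.998, -0.063], [-1.0, -0.0, 0.001]]
ft_force: [0.1, -0.8, 5.8]
grip_width: 0.0658
```

```bash
python3 st.py 503.5 39.3 142
```

```text
t 12.55 p [503.5  38.7 141.4] jaw az -3.63 tilt 0.05 -0.00 F [ 0.1 -0.8  5.8] w 65.8 q [ 17.3  21.9 -30.6 114.1  14.8  47.8 -25.1]
units to target [-0.001  0.021  0.019]
```

Emit:
{"fn": "step_arm", "kwargs": {
  "series": [
    [1,0,0,0.2,0,0,0],
    [1,0,0,0.6,0,0,0],
    [1,0,0,0.7,0,0,0],
    [1,0,0,0.5,0,0,0],
    [1,0.18,0.48,0,0,0,0],
    [1,0.3,0.7,0,0,0,0],
    [1,0.3,0.7,0,0,0,0],
    [1,0.3,0.7,0,0,0,0],
    [1,0.3,0.7,0,0,0,0],
    [1,0.3,0.7,0,0,0,0]
  ]
}}

```text
time_s: 13.55
ee_pos: [0.5526, 0.1585, 0.2]
ee_rot: [[-0.003, 0.063, 0.998], [-0.001, 0.998, -0.063], [-1.0, -0.001, -0.003]]
ft_force: [-0.0, 0.3, -3.3]
grip_width: 0.0659
```

Emit:
{"fn": "step_arm", "kwargs": {
  "series": [
    [1,0.3,0.6,0,0,0,0],
    [1,0.1,0.3,0,0,0,0],
    [1,0,0,0,0,0,0],
    [1,0,0,-0.5,0,0,0],
    [1,0,0,-0.6,0,0,0],
    [1,0,0,-0.5,0,0,0],
    [1,0,0,-0.25,0,0,0],
    [1,0,0,0,0,0,0],
    [1,0,0,0,0,0,0],
    [1,0,0,0,0,0,0]
  ]
}}

```text
time_s: 14.55
ee_pos: [0.566, 0.1853, 0.1464]
ee_rot: [[0.001, 0.063, 0.998], [0.0, 0.998, -0.063], [-1.0, 0.001, 0.001]]
ft_force: [0.1, -0.6, -3.0]
grip_width: 0.066
```

```bash
python3 st.py 566 185 139.4; python3 - <<'E'
from bench import ctrl
from h import *
g=ctrl.grab_frame("scene")
b=cv2.resize(g["image"][130:340,100:380],(800,600),interpolation=cv2.INTER_CUBIC)
cv2.imwrite("pics/b5.png",b)
E
python3 st.py 566 185 139.4
```

```text
t 14.55 p [566.  185.3 146.4] jaw az -3.63 tilt 0.08 0.02 F [ 0.1 -0.6 -3. ] w 66.0 q [  2.2  29.9 -31.1 101.5  18.7  53.6 -40.4]
units to target [-0.001 -0.01  -0.233]
t 14.6 p [566.  185.3 146.4] jaw az -3.62 tilt 0.08 0.02 F [ 0.5 -1.  -3.2] w 65.9 q [  2.2  29.9 -31.1 101.5  18.7  53.6 -40.4]
units to target [-0.001 -0.01  -0.233]
```

View pics/b5.png

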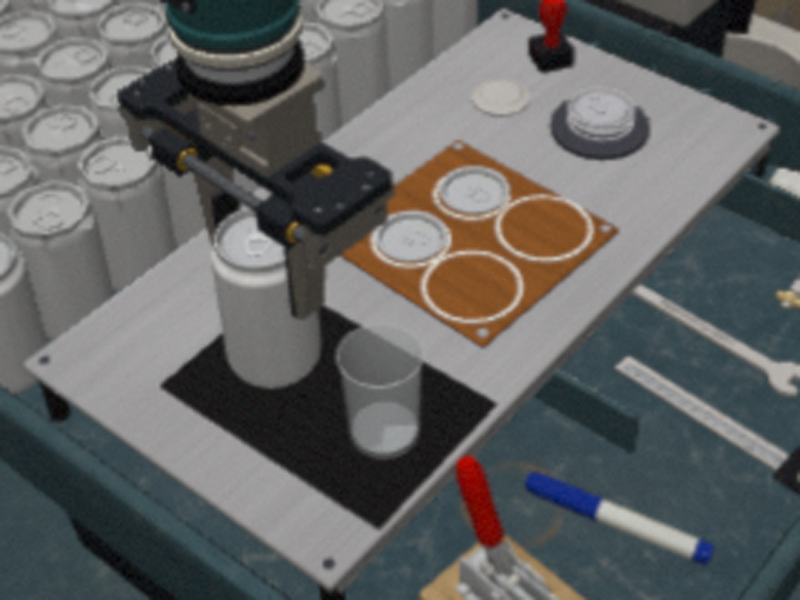

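Can held just above the mat; both lids and the empty rings are now visible. Lowering until contact.

Emit:
{"fn": "step_arm", "kwargs": {
  "series": [
    [1,0,0,-0.12,0,0,0],
    [1,0,0,-0.06,0,0,0],
    [1,0,0,-0.04,0,0,0],
    [1,0,0,-0.02,0,0,0],
    [1,0,0,0,0,0,0],
    [1,0,0,0,0,0,0],
    [1,0,0,0,0,0,0],
    [1,0,0,0,0,0,0],
    [1,0,0,0,0,0,0],
    [1,0,0,0,0,0,0]
  ]
}}

```text
time_s: 15.6
ee_pos: [0.5655, 0.1851, 0.1395]
ee_rot: [[0.0, 0.063, 0.998], [-0.001, 0.998, -0.063], [-1.0, -0.001, 0.0]]
ft_force: [-2.4, -0.9, 4.8]
grip_width: 0.0657
```

```bash
python3 st.py 566 185 139.4
```

```text
t 15.6 p [565.5 185.1 139.5] jaw az -3.63 tilt 0.02 -0.03 F [-2.4 -0.9  4.8] w 65.7 q [  2.   30.4 -30.9 101.8  19.1  53.  -40.7]
units to target [ 0.016 -0.004 -0.003]
```

Emit:
{"fn": "step_arm", "kwargs": {
  "series": [
    [0.28,0,0,0,0,0,0],
    [0.25,0,0,0,0,0,0],
    [0.22,0,0,0,0,0,0],
    [0.19,0,0,0,0,0,0],
    [0.15,0,0,0,0,0,0],
    [0.12,0,0,0,0,0,0],
    [0.12,0,0,0,0,0,0],
    [0.12,0,0,0.4,0,0,0],
    [0.12,0,0,1,0,0,0],
    [0.12,0,0,1,0,0,0]
  ]
}}

```text
time_s: 16.6
ee_pos: [0.5652, 0.1852, 0.2116]
ee_rot: [[-0.001, 0.063, 0.998], [0.0, 0.998, -0.063], [-1.0, -0.0, -0.001]]
ft_force: [0.6, -0.7, 0.6]
grip_width: 0.0808
```

Emit:
{"fn": "step_arm", "kwargs": {
  "series": [
    [0.12,-0.3,0,1,0,0,0],
    [0,-0.9,0,0.4,0,0,0],
    [0,-1,-0.3,0,0,0,0],
    [0,-1,-0.3,0,0,0,0],
    [0,-1,-0.3,0,0,0,0],
    [0,0,0,0,0,0,0],
    [0,0,0,0,0,0,0],
    [0,0,0,0,0,0,0],
    [0,0,0,0,0,0,0],
    [0,0,0,0,0,0,0]
  ]
}}

```text
time_s: 17.6
ee_pos: [0.44, 0.1584, 0.2522]
ee_rot: [[-0.001, 0.063, 0.998], [0.001, 0.998, -0.063], [-1.0, 0.001, -0.001]]
ft_force: [-0.1, 0.1, -0.3]
grip_width: 0.0916
```

```bash
python3 st.py; python3 - <<'E'
from bench import ctrl
from h import *
f=ctrl.grab_frame("top");g=ctrl.grab_frame("scene")
np.save("pics/f1.npy",f,allow_pickle=True);np.save("pics/g1.npy",g,allow_pickle=True)
a=cv2.resize(f["image"][135:275,120:380],(390,210)); 
b=cv2.resize(g["image"][100:340,100:400],(750,600),interpolation=cv2.INTER_CUBIC)
b[:210,:390]=a
cv2.imwrite("pics/b6.png",b)
E
```

```text
t 17.6 p [440.  158.4 252.2] jaw az -3.62 tilt -0.03 0.03 F [-0.1  0.1 -0.3] w 91.6 q [  9.9  10.1 -37.1 112.1   6.9  60.  -33.9]
```

View pics/b6.png

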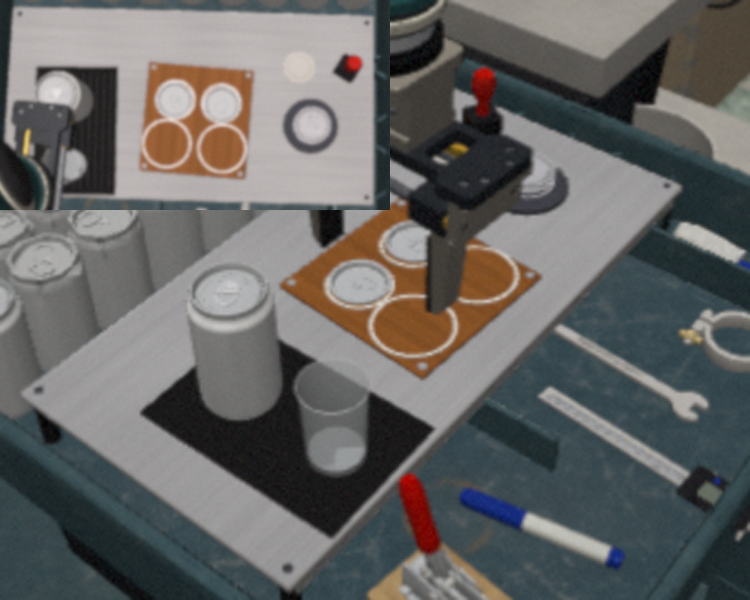

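Can and beaker stand upright on the mat. Both lids, rings and pile are visible in the top view, so I'll refine the measurements and check the camera offset against the known can x.

```bash
cat > fit.py <<'E'
from h import *
s=2000.
def go(nm,fr,z,c,r0,r1,ch,sg):
    x1=c[0]+.08;y1=c[1]+.08
    im=rectify(fr,z,c[0]-.08,x1,c[1]-.08,y1,s)
    p,e,n=radial(im,c,r0,r1,s,x1,y1,ch,sg); print(nm,np.round(p*1000,1),round(e*1000,2),n); return p
E
python3 - <<'E'
from fit import *
f=np.load("pics/f1.npy",allow_pickle=True).item();g=np.load("pics/g1.npy",allow_pickle=True).item();g0=np.load("pics/g.npy",allow_pickle=True).item();f0=np.load("pics/f.npy",allow_pickle=True).item()
for n,fr in(("top",f),("scene",g)):
    go(n+" ringL outer",fr,.066,(.573,.028),.030,.036,0,-1)
    go(n+" ringR outer",fr,.066,(.569,-.043),.030,.036,0,-1)
    go(n+" lidL outer",fr,.073,(.573,.028),.026,.0305,1,1)
    go(n+" lidR outer",fr,.073,(.569,-.043),.026,.0305,1,1)
    go(n+" ring can outer",fr,.066,(.504,.040),.034,.042,0,-1)
    go(n+" ring bk outer",fr,.066,(.500,-.046),.034,.042,0,-1)
    go(n+" foot",fr,.070,(.538,-.182),.036,.048,1,1)
    go(n+" cantop",fr,.186,(.565,.185),.029,.036,1,-1)
    go(n+" bkrim",fr,.143,(.468,.183),.024,.031,1,-1)
go("f0 can",f0,.188,(.5035,.0387),.029,.036,1,-1)
go("g0 can",g0,.188,(.5035,.0387),.029,.036,1,-1)
for fr,n in ((f,"ft"),(g,"gs")):
  pass
a=rectify(f,.186,.51,.62,.12,.25,3000);b=rectify(g,.186,.51,.62,.12,.25,3000);cv2.imwrite("pics/can.png",np.hstack([a,b]))
E
```

```text
top ringL outer [572.8  28.3  32.5] 0.39 114
top ringR outer [568.7 -43.5  32.5] 0.23 114
top lidL outer [572.5  28.1  26.3] 0.13 100
top lidR outer [568.3 -43.2  26.4] 0.23 83
top ring can outer [504.4  39.1  39.7] 0.21 96
top ring bk outer [499.4 -46.3  39.7] 0.24 94
top foot [ 537.1 -182.    41.9] 0.39 120
top cantop [563.8 183.9  32.9] 0.26 67
top bkrim [467.  183.3  29.4] 1.44 85
scene ringL outer [572.4  26.7  32.2] 0.58 117
scene ringR outer [567.8 -44.2  31.7] 0.53 84
scene lidL outer [574.3  28.7  28.3] 1.1 44
scene lidR outer [568.7 -43.2  29.3] 0.9 61
scene ring can outer [503.5  38.2  38.8] 0.2 105
scene ring bk outer [499.6 -47.3  39.6] 0.42 83
scene foot [ 534.7 -180.8   42.6] 2.06 91
scene cantop [567.5 185.6  32.9] 0.73 70
scene bkrim [465.5 185.   28.2] 0.31 71
f0 can [502.6  39.8  32.6] 0.43 79
g0 can [502.2  40.2  30.4] 0.47 67
```

View pics/can.png

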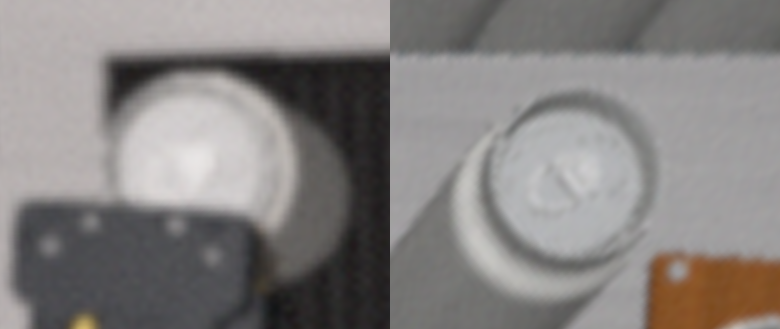

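Emit:
{"fn": "step_arm", "kwargs": {
  "series": [
    [0,0,-0.5,0,0,0,0],
    [0,0.4,-0.8,0,0,0,0],
    [0,0.6,-0.8,0,0,0,0],
    [0,0.6,-0.8,0,0,0,0],
    [0,0.6,-0.8,0,0,0,0],
    [0,0.6,-0.8,0,0,0,0],
    [0,0.6,-0.8,-0.3,0,0,0],
    [0,0.6,-0.8,-0.6,0,0,0],
    [0,0.28,-0.64,-0.6,0,0,0],
    [0,0,0,-0.7,0,0,0]
  ]
}}

```text
time_s: 18.7
ee_pos: [0.5693, -0.0479, 0.1852]
ee_rot: [[0.0, 0.068, 0.998], [-0.001, 0.998, -0.068], [-1.0, -0.001, 0.001]]
ft_force: [0.5, -0.1, -0.4]
grip_width: 0.0919
```

Emit:
{"fn": "step_arm", "kwargs": {
  "series": [
    [0,0,0,-0.7,0,0,0],
    [0,0,0,-0.7,0,0,0],
    [0,0,0,-0.7,0,0,0],
    [0,0,0,-0.6,0,0,0],
    [0,0,0,0,0,0,0],
    [0,0,0,0,0,0,0],
    [0,0,0,0,0,0,0],
    [0,0,0,0,0,0,0],
    [0,0,0,0,0,0,0],
    [0,0,0,0,0,0,0]
  ]
}}

```text
time_s: 19.7
ee_pos: [0.5682, -0.0442, 0.106]
ee_rot: [[0.001, 0.063, 0.998], [-0.0, 0.998, -0.063], [-1.0, -0.0, 0.001]]
ft_force: [-0.5, 0.3, 0.4]
grip_width: 0.0916
```

```bash
python3 st.py 568.4 -43.7 69; python3 - <<'E'
from bench import ctrl
from h import *
g=ctrl.grab_frame("scene");f=ctrl.grab_frame("top")
np.save("pics/g2.npy",g,allow_pickle=True)
b=cv2.resize(g["image"][120:270,190:390],(800,600),interpolation=cv2.INTER_CUBIC)
cv2.imwrite("pics/b7.png",b)
E
```

```text
t 19.7 p [568.2 -44.2 106. ] jaw az -3.63 tilt 0.05 -0.02 F [-0.5  0.3  0.4] w 91.6 q [ 20.5  29.6 -24.9 106.9  16.6  47.  -16.6]
units to target [ 0.007  0.016 -1.232]
```

View pics/b7.png

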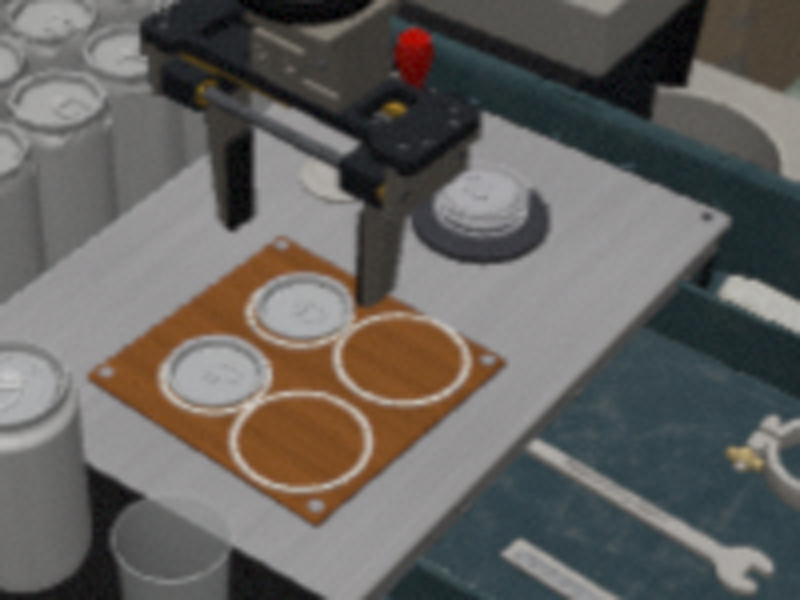

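Fingers hang aligned either side of the right lid. The pile is fully visible in this view, so I'll estimate its top height.

```bash
python3 - <<'E'
from fit import *
g=np.load("pics/g2.npy",allow_pickle=True).item()
go("foot",g,.070,(.537,-.182),.036,.048,1,1)
go("ringL",g,.066,(.5725,.027),.030,.036,0,-1)
go("ringR",g,.066,(.568,-.044),.030,.036,0,-1)
ims=[]
for z in(.081,.085,.089,.093): 
    im=rectify(g,z,.50,.575,-.22,-.145,2600); cv2.circle(im,(int((-.145+.1824)*2600),int((.575-.5372)*2600)),int(.0285*2600),(0,0,255),1); ims.append(im)
cv2.imwrite("pics/pt.png",np.hstack(ims))
E
```

```text
foot [ 535.2 -178.7   44.6] 1.08 82
ringL [572.3  26.7  32.2] 0.58 115
ringR [567.5 -45.9  33. ] 0.76 117
```

View pics/pt.png

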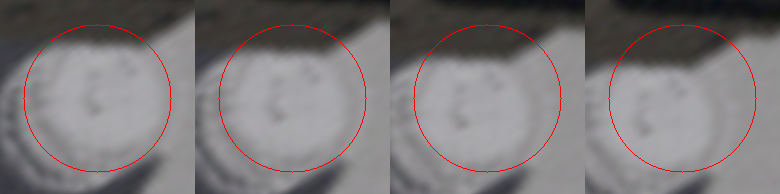

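Emit:
{"fn": "step_arm", "kwargs": {
  "series": [
    [0,0,0.01,-0.4,0,0,0],
    [0,0,0,-0.4,0,0,0],
    [0,0,0,-0.3,0,0,0],
    [0,0,0,-0.12,0,0,0],
    [0,0,0,0,0,0,0],
    [0,0,0,0,0,0,0],
    [0,0,0,0,0,0,0],
    [0,0,0,0,0,0,0],
    [0,0,0,0,0,0,0],
    [0,0,0,0,0,0,0]
  ],
  "grip_force": 15
}}

```text
time_s: 20.8
ee_pos: [0.568, -0.0439, 0.069]
ee_rot: [[0.0, 0.063, 0.998], [-0.0, 0.998, -0.063], [-1.0, -0.0, 0.0]]
ft_force: [1.1, -0.4, -0.5]
grip_width: 0.0921
```

```bash
python3 st.py 568.4 -43.7 69
```

```text
t 20.8 p [568.  -43.9  69. ] jaw az -3.63 tilt 0.02 -0.01 F [ 1.1 -0.4 -0.5] w 92.1 q [ 19.4  32.6 -23.6 108.   18.4  43.1 -18.1]
units to target [0.013 0.006 0.   ]
```

Emit:
{"fn": "step_arm", "kwargs": {
  "series": [
    [0.2,0.01,0,0,0,0,0],
    [0.3,0,0,0,0,0,0],
    [0.34,0,0,0,0,0,0],
    [1,0,0,0,0,0,0],
    [1,0,0,0,0,0,0],
    [1,0,0,0,0,0,0],
    [1,0,0,0,0,0,0],
    [1,0,0,0,0,0,0],
    [1,0,0,0,0,0,0],
    [1,0,0,0,0,0,0]
  ]
}}

```text
time_s: 21.8
ee_pos: [0.5682, -0.0438, 0.0688]
ee_rot: [[0.0, 0.063, 0.998], [-0.0, 0.998, -0.063], [-1.0, -0.0, 0.0]]
ft_force: [1.0, -0.4, -0.7]
grip_width: 0.0556
```

```bash
python3 st.py 568.4 -43.7 69; python3 - <<'E'
from bench import ctrl
from h import *
g=ctrl.grab_frame("scene")
b=cv2.resize(g["image"][150:250,200:333],(800,600),interpolation=cv2.INTER_CUBIC)
cv2.imwrite("pics/b8.png",b)
E
```

```text
t 21.8 p [568.2 -43.8  68.8] jaw az -3.63 tilt 0.00 -0.00 F [ 1.  -0.4 -0.7] w 55.6 q [ 19.3  32.6 -23.6 108.   18.4  43.1 -18.1]
units to target [0.006 0.005 0.007]
```

View pics/b8.png

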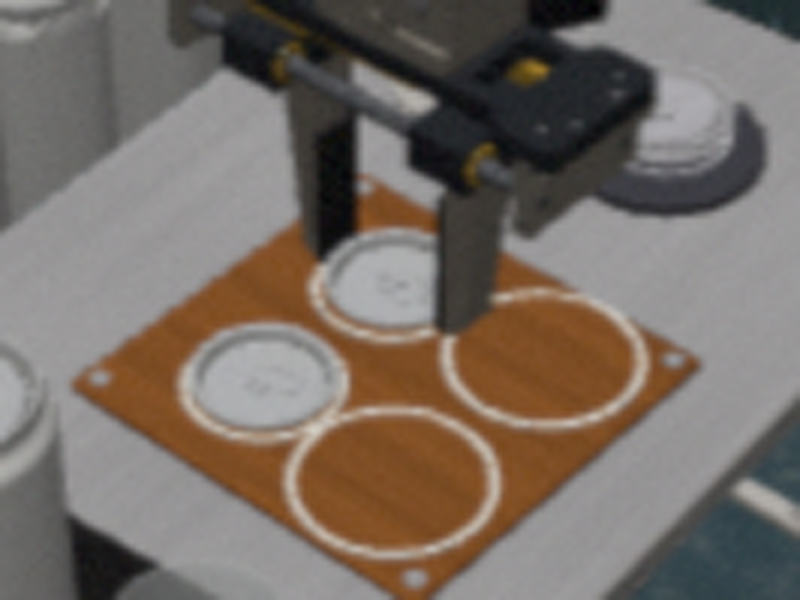

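Lid gripped between the two fingertips. Lifting and moving over the pile.

Emit:
{"fn": "step_arm", "kwargs": {
  "series": [
    [1,0,0,0.2,0,0,0],
    [1,0,0,0.5,0,0,0],
    [1,0,0,0.7,0,0,0],
    [1,0,0,0.6,0,0,0],
    [1,-0.13,-0.6,0,0,0,0],
    [1,-0.2,-0.8,0,0,0,0],
    [1,-0.2,-0.9,0,0,0,0],
    [1,-0.2,-0.9,0,0,0,0],
    [1,-0.2,-0.8,0,0,0,0],
    [1,-0.1,-0.62,0,0,0,0]
  ]
}}

```text
time_s: 22.85
ee_pos: [0.537, -0.1844, 0.1302]
ee_rot: [[0.001, 0.065, 0.998], [-0.001, 0.998, -0.065], [-1.0, -0.001, 0.001]]
ft_force: [0.7, 0.4, -0.5]
grip_width: 0.0555
```

Emit:
{"fn": "step_arm", "kwargs": {
  "series": [
    [1,0,0,0,0,0,0],
    [1,0,0,0,0,0,0],
    [1,0,0,-0.3,0,0,0],
    [1,0,0,-0.3,0,0,0],
    [1,0,0,-0.2,0,0,0],
    [1,0,0,0,0,0,0],
    [1,0,0,0,0,0,0],
    [1,0,0,0,0,0,0],
    [1,0,0,0,0,0,0],
    [1,0,0,0,0,0,0]
  ]
}}

```text
time_s: 23.85
ee_pos: [0.5375, -0.1825, 0.105]
ee_rot: [[0.0, 0.063, 0.998], [-0.0, 0.998, -0.063], [-1.0, -0.0, 0.001]]
ft_force: [-0.5, -0.5, -0.1]
grip_width: 0.0558
```

```bash
python3 st.py 537.2 -182.4 87; python3 - <<'E'
from bench import ctrl
from h import *
g=ctrl.grab_frame("scene");f=ctrl.grab_frame("top")
np.save("pics/g3.npy",g,allow_pickle=True)
b=cv2.resize(g["image"][120:220,250:383],(800,600),interpolation=cv2.INTER_CUBIC)
cv2.imwrite("pics/b9.png",b)
E
```

```text
t 23.85 p [ 537.5 -182.5  105. ] jaw az -3.63 tilt 0.03 -0.01 F [-0.5 -0.5 -0.1] w 55.8 q [ 33.8  29.2 -23.6 107.3  15.6  46.6  -1.6]
units to target [-0.009  0.004 -0.601]
```

View pics/b9.png

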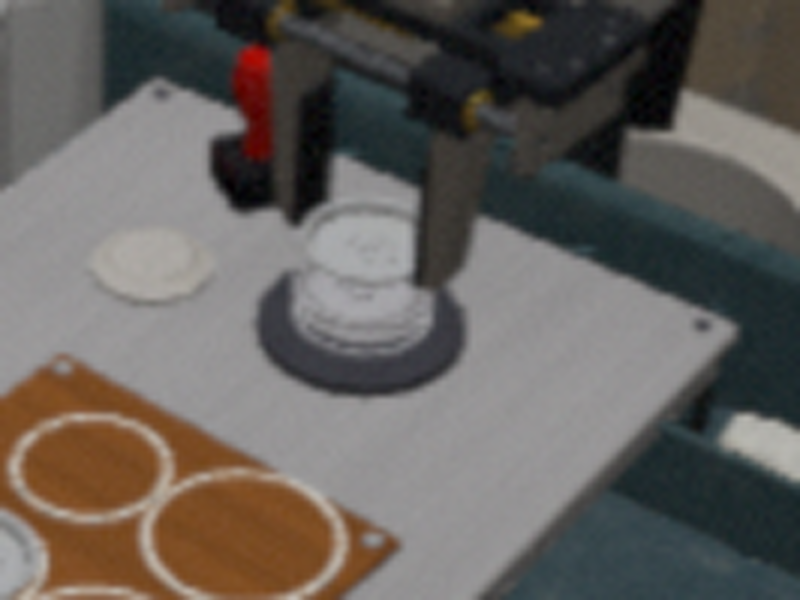

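```bash
python3 - <<'E'
from h import *
g=np.load("pics/g3.npy",allow_pickle=True).item()
b=cv2.resize(g["image"][120:220,250:383],(800,600),interpolation=cv2.INTER_CUBIC)
a=np.linspace(0,2*np.pi,200)
def circ(c,z,r,col):
    p=proj(g,np.stack([c[0]+r*np.cos(a),c[1]+r*np.sin(a),0*a+z],-1))
    p=((p+.5-[250,120])*[800/133,6]-.5)
    cv2.polylines(b,[p.round().astype(np.int32)],True,col,1)
c=(.5375,-.1825)
circ(c,.070,.043,(0,0,255));circ(c,.060,.043,(0,0,255));circ(c,.109,.0285,(0,255,0));circ(c,.102,.0285,(255,0,0))
for z in (.083,.087):circ(c,z,.0285,(0,255,255))
cv2.imwrite("pics/b10.png",b)
E
```

```text
(no output)
```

View pics/b10.png

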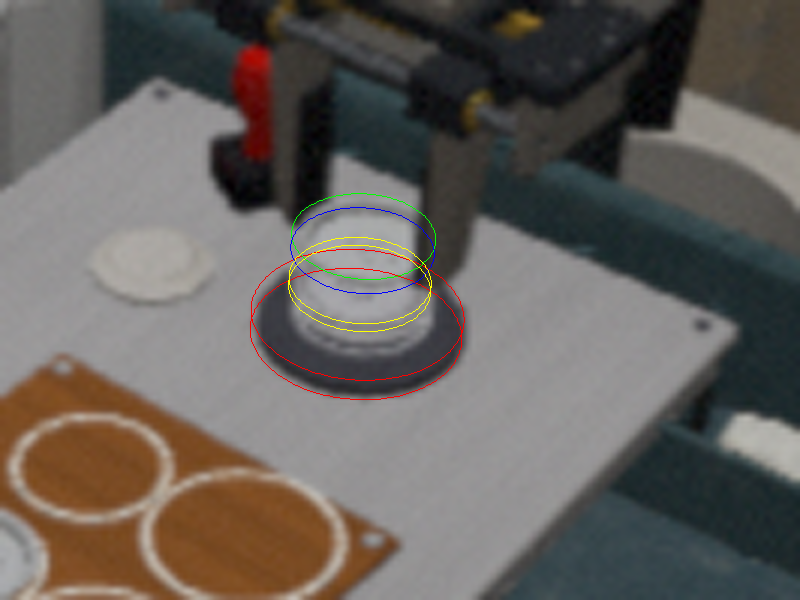

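```bash
python3 - <<'E'
from h import *
g=np.load("pics/g3.npy",allow_pickle=True).item()
x0,y0,w,h,k=288,146,48,42,16
b=cv2.resize(g["image"][y0:y0+h,x0:x0+w],None,fx=k,fy=k,interpolation=cv2.INTER_CUBIC)[:600]
b=cv2.convertScaleAbs(b,alpha=1.2)
cv2.imwrite("pics/b11.png",b)
E
```

```text
(no output)
```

View pics/b11.png

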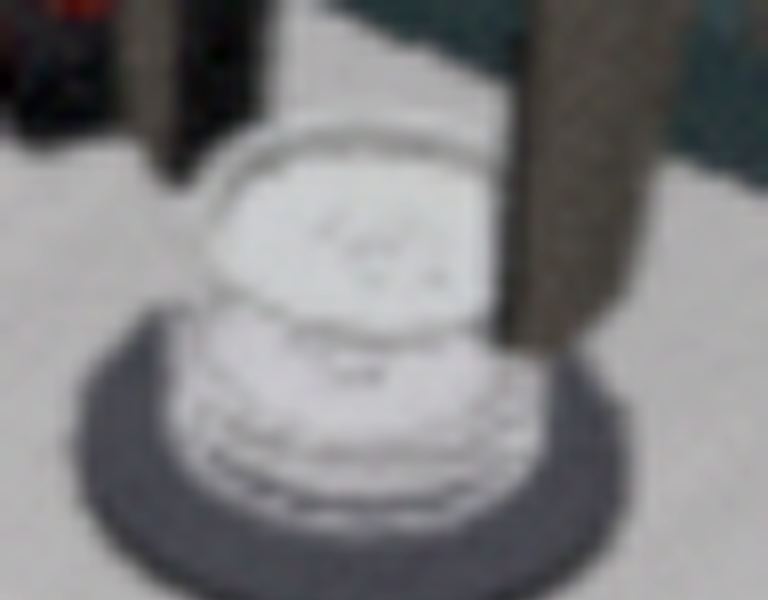

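Lid is level and concentric with the pile to about 1 mm. Lowering with force checks.

Emit:
{"fn": "step_arm", "kwargs": {
  "series": [
    [1,0,0,-0.15,0,0,0],
    [1,0,0,-0.15,0,0,0],
    [1,0,0,-0.1,0,0,0],
    [1,0,0,0,0,0,0],
    [1,0,0,0,0,0,0],
    [1,0,0,0,0,0,0],
    [1,0,0,0,0,0,0],
    [1,0,0,0,0,0,0],
    [1,0,0,0,0,0,0],
    [1,0,0,0,0,0,0]
  ]
}}

```text
time_s: 24.95
ee_pos: [0.5373, -0.1825, 0.0929]
ee_rot: [[0.0, 0.063, 0.998], [-0.0, 0.998, -0.063], [-1.0, -0.0, 0.0]]
ft_force: [0.3, 0.3, -0.3]
grip_width: 0.0556
```

Emit:
{"fn": "step_arm", "kwargs": {
  "series": [
    [1,0,0,-0.03,0,0,0],
    [1,0,0,-0.03,0,0,0],
    [1,0,0,0,0,0,0],
    [1,0,0,0,0,0,0],
    [1,0,0,0,0,0,0],
    [1,0,0,0,0,0,0],
    [1,0,0,0,0,0,0],
    [1,0,0,0,0,0,0],
    [1,0,0,0,0,0,0],
    [1,0,0,0,0,0,0]
  ]
}}

```text
time_s: 25.95
ee_pos: [0.5373, -0.1824, 0.091]
ee_rot: [[0.0, 0.063, 0.998], [-0.0, 0.998, -0.063], [-1.0, -0.0, 0.0]]
ft_force: [0.4, -1.1, -0.1]
grip_width: 0.0559
```

Emit:
{"fn": "step_arm", "kwargs": {
  "series": [
    [1,0,0,-0.03,0,0,0],
    [1,0,0,-0.03,0,0,0],
    [1,0,0,0,0,0,0],
    [1,0,0,0,0,0,0],
    [1,0,0,0,0,0,0],
    [1,0,0,0,0,0,0],
    [1,0,0,0,0,0,0],
    [1,0,0,0,0,0,0],
    [1,0,0,0,0,0,0],
    [1,0,0,0,0,0,0]
  ]
}}

```text
time_s: 26.95
ee_pos: [0.5373, -0.1824, 0.0892]
ee_rot: [[0.0, 0.063, 0.998], [-0.0, 0.998, -0.063], [-1.0, -0.0, 0.0]]
ft_force: [-0.1, 0.2, 0.1]
grip_width: 0.0556
```

Emit:
{"fn": "step_arm", "kwargs": {
  "series": [
    [1,0,0,-0.03,0,0,0],
    [1,0,0,-0.03,0,0,0],
    [1,0,0,0,0,0,0],
    [1,0,0,0,0,0,0],
    [1,0,0,0,0,0,0],
    [1,0,0,0,0,0,0],
    [1,0,0,0,0,0,0],
    [1,0,0,0,0,0,0],
    [1,0,0,0,0,0,0],
    [1,0,0,0,0,0,0]
  ]
}}

```text
time_s: 27.95
ee_pos: [0.5374, -0.1824, 0.0875]
ee_rot: [[0.0, 0.063, 0.998], [-0.0, 0.998, -0.063], [-1.0, -0.0, 0.0]]
ft_force: [-0.9, 0.4, 3.4]
grip_width: 0.0557
```

Emit:
{"fn": "step_arm", "kwargs": {
  "series": [
    [1,0,0,-0.02,0,0,0],
    [1,0,0,0,0,0,0],
    [1,0,0,0,0,0,0],
    [1,0,0,0,0,0,0],
    [1,0,0,0,0,0,0],
    [1,0,0,0,0,0,0],
    [1,0,0,0,0,0,0],
    [1,0,0,0,0,0,0],
    [1,0,0,0,0,0,0],
    [1,0,0,0,0,0,0]
  ]
}}

```text
time_s: 28.95
ee_pos: [0.5374, -0.1824, 0.0874]
ee_rot: [[0.0, 0.063, 0.998], [-0.0, 0.998, -0.063], [-1.0, -0.0, 0.0]]
ft_force: [-4.2, 0.5, 8.7]
grip_width: 0.0558
```

Firm contact at TCP z ≈ 0.0875. Relaxing slightly and releasing.

Emit:
{"fn": "step_arm", "kwargs": {
  "series": [
    [1,0,0,0.02,0,0,0],
    [1,0,0,0,0,0,0],
    [0.37,0,0,0,0,0,0],
    [0.35,0,0,0,0,0,0],
    [0.32,0,0,0,0,0,0],
    [0.28,0,0,0,0,0,0],
    [0.24,0,0,0,0,0,0],
    [0.2,0,0,0,0,0,0],
    [0.2,0,0,0,0,0,0],
    [0.2,0,0,0.3,0,0,0]
  ]
}}

```text
time_s: 29.95
ee_pos: [0.5364, -0.1822, 0.0957]
ee_rot: [[-0.002, 0.063, 0.998], [0.001, 0.998, -0.063], [-1.0, 0.001, -0.002]]
ft_force: [0.4, 0.4, 0.0]
grip_width: 0.0733
```

Emit:
{"fn": "step_arm", "kwargs": {
  "series": [
    [0.2,0,0,1,0,0,0],
    [0.2,0,0,1,0,0,0],
    [0.2,0,0,1,0,0,0],
    [0.2,0,0.4,0.5,0,0,0],
    [0,0,1,0,0,0,0],
    [0,0.1,1,0,0,0,0],
    [0,0.2,1,0,0,0,0],
    [0,0.2,1,0,0,0,0],
    [0,0.2,1,0,0,0,0],
    [0,0.2,1,0,0,0,0]
  ]
}}

```text
time_s: 30.95
ee_pos: [0.5638, 0.0118, 0.2013]
ee_rot: [[-0.0, 0.062, 0.998], [0.0, 0.998, -0.062], [-1.0, 0.0, -0.001]]
ft_force: [0.6, 0.6, -0.5]
grip_width: 0.0918
```

```bash
python3 st.py 572.4 27.8 69; python3 - <<'E'
from bench import ctrl
from h import *
g=ctrl.grab_frame("scene");f=ctrl.grab_frame("top")
np.save("pics/g4.npy",g,allow_pickle=True);np.save("pics/f4.npy",f,allow_pickle=True)
b=cv2.resize(g["image"][140:200,275:355],(533,400),interpolation=cv2.INTER_CUBIC)
a=cv2.resize(f["image"][190:250,305:345],(267,400),interpolation=cv2.INTER_CUBIC)
cv2.imwrite("pics/b12.png",np.hstack([a,b]))
E
```

```text
t 30.95 p [563.8  11.8 201.3] jaw az -3.58 tilt -0.03 0.00 F [ 0.6  0.6 -0.5] w 91.8 q [ 19.   22.7 -29.7 103.3  13.1  57.5 -19.5]
units to target [ 0.286  0.534 -4.41 ]
```

View pics/b12.png

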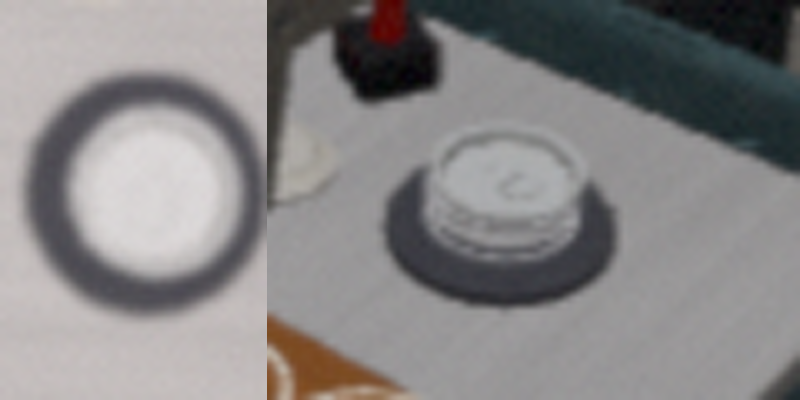

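```bash
python3 - <<'E'
from fit import *
f1=np.load("pics/f1.npy",allow_pickle=True).item();f=np.load("pics/f4.npy",allow_pickle=True).item();g=np.load("pics/g4.npy",allow_pickle=True).item();g2=np.load("pics/g2.npy",allow_pickle=True).item()
c=(.537,-.182)
go("top foot",f,.07,c,.036,.048,1,1)
go("before top pile",f1,.0846,c,.024,.0315,1,-1)
go("after top lid",f,.0916,c,.024,.0315,1,-1)
go("after top lid groove",f,.0916,c,.018,.027,1,-1)
a=rectify(f,.0916,.50,.575,-.22,-.145,5000);b=rectify(g,.0916,.50,.575,-.22,-.145,5000)
for im in(a,b):
    cv2.circle(im,(int((-.145+.1824)*5000),int((.575-.5373)*5000)),int(.0285*5000),(0,0,255),1)
cv2.imwrite("pics/l.png",np.hstack([a,b]))
E
```

```text
top foot [ 537.1 -182.2   41.9] 0.29 120
before top pile [ 537.5 -182.4   29.5] 0.28 120
after top lid [ 536.4 -182.    29.5] 0.22 120
after top lid groove [ 537.  -181.9   26.7] 0.05 120
```

View pics/l.png

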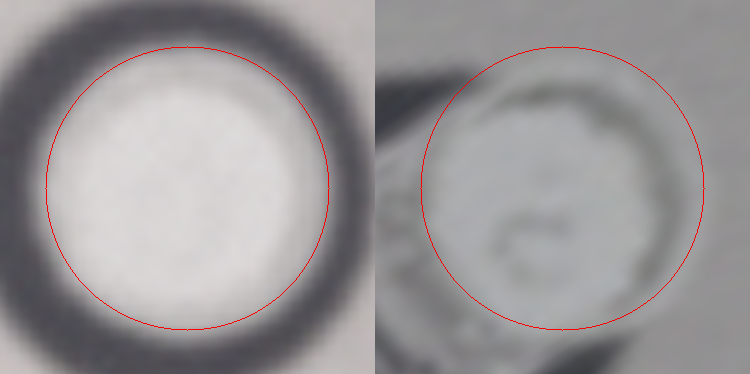

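First lid sits flat and centred on the pile to within about 1 mm. Now the left lid.

Emit:
{"fn": "step_arm", "kwargs": {
  "series": [
    [0,0.28,0.5,0,0,0,0],
    [0,0,0,-0.6,0,0,0],
    [0,0,0,-1,0,0,0],
    [0,0,0,-1,0,0,0],
    [0,0,0,-0.6,0,0,0],
    [0,0,0,0,0,0,0],
    [0,0,0,0,0,0,0],
    [0,0,0,0,0,0,0],
    [0,0,0,0,0,0,0],
    [0,0,0,0,0,0,0]
  ]
}}

```text
time_s: 32.05
ee_pos: [0.5733, 0.0245, 0.1064]
ee_rot: [[0.002, 0.063, 0.998], [-0.0, 0.998, -0.063], [-1.0, -0.0, 0.002]]
ft_force: [0.5, -1.0, 0.4]
grip_width: 0.0917
```

```bash
python3 st.py 572.5 27.8 69
```

```text
t 32.05 p [573.3  24.5 106.4] jaw az -3.64 tilt 0.10 -0.01 F [ 0.5 -1.   0.4] w 91.7 q [ 15.2  30.3 -27.1 106.3  18.2  47.6 -24.8]
units to target [-0.027  0.109 -1.245]
```

Emit:
{"fn": "step_arm", "kwargs": {
  "series": [
    [0,-0.02,0.11,-0.3,0,0,0],
    [0,0,0,-0.4,0,0,0],
    [0,0,0,-0.4,0,0,0],
    [0,0,0,-0.13,0,0,0],
    [0,0,0,0,0,0,0],
    [0,0,0,0,0,0,0],
    [0,0,0,0,0,0,0],
    [0,0,0,0,0,0,0],
    [0,0,0,0,0,0,0],
    [0,0,0,0,0,0,0]
  ]
}}

```text
time_s: 33.05
ee_pos: [0.5722, 0.0279, 0.0686]
ee_rot: [[0.0, 0.063, 0.998], [-0.0, 0.998, -0.063], [-1.0, -0.0, 0.0]]
ft_force: [0.4, 1.1, 0.3]
grip_width: 0.0917
```

```bash
python3 st.py 572.5 27.8 69
```

```text
t 33.05 p [572.2  27.9  68.6] jaw az -3.63 tilt 0.02 -0.00 F [0.4 1.1 0.3] w 91.7 q [ 13.7  33.3 -25.7 107.5  20.2  43.7 -26.7]
units to target [ 0.01  -0.002  0.014]
```

Emit:
{"fn": "step_arm", "kwargs": {
  "series": [
    [0.2,0.01,0,0.01,0,0,0],
    [0.3,0,0,0,0,0,0],
    [0.34,0,0,0,0,0,0],
    [1,0,0,0,0,0,0],
    [1,0,0,0,0,0,0],
    [1,0,0,0,0,0,0],
    [1,0,0,0,0,0,0],
    [1,0,0,0,0,0,0],
    [1,0,0,0,0,0,0],
    [1,0,0,0,0,0,0]
  ]
}}

```text
time_s: 34.05
ee_pos: [0.5724, 0.0279, 0.0688]
ee_rot: [[0.0, 0.063, 0.998], [-0.0, 0.998, -0.063], [-1.0, -0.0, 0.0]]
ft_force: [0.3, 0.0, -0.8]
grip_width: 0.0557
```

```bash
python3 st.py 537.5 -182.4 129
```

```text
t 34.05 p [572.4  27.9  68.8] jaw az -3.62 tilt 0.00 -0.00 F [ 0.3  0.  -0.8] w 55.7 q [ 13.7  33.3 -25.7 107.4  20.1  43.7 -26.7]
units to target [-1.164 -7.01   2.007]
```

Emit:
{"fn": "step_arm", "kwargs": {
  "series": [
    [1,0,0,0.2,0,0,0],
    [1,0,0,0.5,0,0,0],
    [1,0,0,0.7,0,0,0],
    [1,0,0,0.6,0,0,0],
    [1,-0.1,-0.6,0,0,0,0],
    [1,-0.16,-0.9,0,0,0,0],
    [1,-0.16,-0.9,0,0,0,0],
    [1,-0.16,-0.9,0,0,0,0],
    [1,-0.16,-0.9,0,0,0,0],
    [1,-0.16,-0.9,0,0,0,0]
  ]
}}

```text
time_s: 35.05
ee_pos: [0.5456, -0.1262, 0.1302]
ee_rot: [[0.002, 0.063, 0.998], [-0.0, 0.998, -0.063], [-1.0, -0.0, 0.002]]
ft_force: [1.2, -0.5, 0.2]
grip_width: 0.0561
```

Emit:
{"fn": "step_arm", "kwargs": {
  "series": [
    [1,-0.16,-0.9,0,0,0,0],
    [1,-0.1,-0.6,0,0,0,0],
    [1,0,-0.4,0,0,0,0],
    [1,0,0,0,0,0,0],
    [1,0,0,-0.3,0,0,0],
    [1,0,0,-0.3,0,0,0],
    [1,0,0,-0.2,0,0,0],
    [1,0,0,0,0,0,0],
    [1,0,0,0,0,0,0],
    [1,0,0,0,0,0,0]
  ]
}}

```text
time_s: 36.05
ee_pos: [0.5379, -0.1818, 0.1049]
ee_rot: [[0.0, 0.063, 0.998], [0.0, 0.998, -0.063], [-1.0, 0.0, 0.0]]
ft_force: [-0.9, 1.4, -0.1]
grip_width: 0.0556
```

```bash
python3 st.py 537.5 -182.4 94.5;  python3 - <<'E'
from bench import ctrl
from h import *
g=ctrl.grab_frame("scene")
b=cv2.resize(g["image"][130:190,275:355],(800,600),interpolation=cv2.INTER_CUBIC)
cv2.imwrite("pics/b13.png",b)
E
python3 st.py 537.5 -182.4 94.5
```

```text
t 36.05 p [ 537.9 -181.8  104.9] jaw az -3.60 tilt 0.02 0.00 F [-0.9  1.4 -0.1] w 55.6 q [ 35.   29.6 -25.2 107.2  16.8  46.8  -2.5]
units to target [-0.013 -0.018 -0.347]
t 36.1 p [ 537.9 -182.   105. ] jaw az -3.61 tilt 0.03 -0.01 F [ 0.3  0.4 -0.7] w 56.1 q [ 35.   29.6 -25.2 107.2  16.8  46.8  -2.5]
units to target [-0.013 -0.014 -0.352]
```

View pics/b13.png

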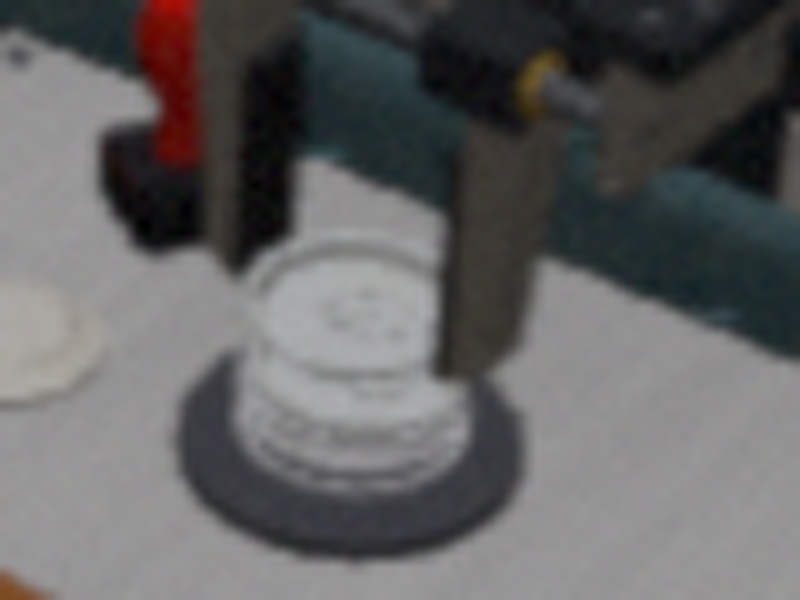

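The lid is above the pile and level. Now down to just above the expected contact at 94.5 mm, then a fine feel.

Emit:
{"fn": "step_arm", "kwargs": {
  "series": [
    [1,-0.01,-0.01,-0.15,0,0,0],
    [1,0,0,-0.13,0,0,0],
    [1,0,0,-0.02,0,0,0],
    [1,0,0,0,0,0,0],
    [1,0,0,0,0,0,0],
    [1,0,0,0,0,0,0],
    [1,0,0,0,0,0,0],
    [1,0,0,0,0,0,0],
    [1,0,0,0,0,0,0],
    [1,0,0,0,0,0,0]
  ]
}}

```text
time_s: 37.1
ee_pos: [0.5373, -0.1824, 0.0958]
ee_rot: [[0.0, 0.063, 0.998], [-0.0, 0.998, -0.063], [-1.0, -0.0, 0.0]]
ft_force: [0.4, -1.0, -0.3]
grip_width: 0.0557
```

Emit:
{"fn": "step_arm", "kwargs": {
  "series": [
    [1,0,0,-0.04,0,0,0],
    [1,0,0,0,0,0,0],
    [1,0,0,0,0,0,0],
    [1,0,0,0,0,0,0],
    [1,0,0,0,0,0,0],
    [1,0,0,0,0,0,0],
    [1,0,0,0,0,0,0],
    [1,0,0,0,0,0,0],
    [1,0,0,0,0,0,0],
    [1,0,0,0,0,0,0]
  ]
}}

```text
time_s: 38.1
ee_pos: [0.5373, -0.1824, 0.0946]
ee_rot: [[-0.0, 0.063, 0.998], [-0.0, 0.998, -0.063], [-1.0, -0.0, -0.0]]
ft_force: [0.7, -0.7, -0.3]
grip_width: 0.0558
```

Emit:
{"fn": "step_arm", "kwargs": {
  "series": [
    [1,0,0,-0.02,0,0,0],
    [1,0,0,0,0,0,0],
    [1,0,0,0,0,0,0],
    [1,0,0,0,0,0,0],
    [1,0,0,0,0,0,0],
    [1,0,0,0,0,0,0],
    [1,0,0,0,0,0,0],
    [1,0,0,0,0,0,0],
    [1,0,0,0,0,0,0],
    [1,0,0,0,0,0,0]
  ]
}}

```text
time_s: 39.1
ee_pos: [0.5374, -0.1824, 0.0943]
ee_rot: [[0.0, 0.063, 0.998], [-0.0, 0.998, -0.063], [-1.0, -0.0, 0.0]]
ft_force: [-1.1, 0.6, 5.3]
grip_width: 0.0561
```

Contact at 94.3 mm, 7 mm above the first as it should be. Releasing and heading towards the mat.

Emit:
{"fn": "step_arm", "kwargs": {
  "series": [
    [1,0,0,0.01,0,0,0],
    [0.38,0,0,0,0,0,0],
    [0.37,0,0,0,0,0,0],
    [0.35,0,0,0,0,0,0],
    [0.32,0,0,0,0,0,0],
    [0.28,0,0,0,0,0,0],
    [0.24,0,0,0,0,0,0],
    [0.2,0,0,0,0,0,0],
    [0.2,0,0,0,0,0,0],
    [0.2,0,0,0.3,0,0,0]
  ]
}}

```text
time_s: 40.1
ee_pos: [0.5364, -0.1822, 0.1026]
ee_rot: [[-0.002, 0.063, 0.998], [0.001, 0.998, -0.063], [-1.0, 0.001, -0.002]]
ft_force: [-0.4, 0.4, -0.1]
grip_width: 0.0732
```

Emit:
{"fn": "step_arm", "kwargs": {
  "series": [
    [0.2,0,0,1,0,0,0],
    [0.2,0,0,1,0,0,0],
    [0.2,0,0,1,0,0,0],
    [0.2,0,0.4,1,0,0,0],
    [0,0,1,0.6,0,0,0],
    [0,0,1,0,0,0,0],
    [0,0,1,0,0,0,0],
    [0,0,1,0,0,0,0],
    [0,0,1,0,0,0,0],
    [0,0.1,1,0,0,0,0]
  ]
}}

```text
time_s: 41.1
ee_pos: [0.5401, 0.0108, 0.2422]
ee_rot: [[0.001, 0.063, 0.998], [-0.001, 0.998, -0.063], [-1.0, -0.0, 0.001]]
ft_force: [0.1, 0.1, -0.8]
grip_width: 0.0923
```

Emit:
{"fn": "step_arm", "kwargs": {
  "series": [
    [0,0.15,1,0,0,0,0],
    [0,0.15,1,0,0,0,0],
    [0,0.15,1,0,0,0,0],
    [0,0.15,1,0,0,0,0],
    [0,0.15,1,0,0,0,0],
    [0,0.1,0.8,0,0,0,0],
    [0,0,0,0,0,0,0],
    [0,0,0,0,0,0,0],
    [0,0,0,0,0,0,0],
    [0,0,0,0,0,0,0]
  ]
}}

```text
time_s: 42.1
ee_pos: [0.5661, 0.182, 0.2414]
ee_rot: [[0.0, 0.065, 0.998], [-0.001, 0.998, -0.065], [-1.0, -0.001, 0.0]]
ft_force: [0.3, -0.6, 0.1]
grip_width: 0.0915
```

```bash
python3 st.py 565.5 185.1 139.5; python3 - <<'E'
from bench import ctrl
from fit import *
g=ctrl.grab_frame("scene");f=ctrl.grab_frame("top")
np.save("pics/g5.npy",g,allow_pickle=True);np.save("pics/f5.npy",f,allow_pickle=True)
b=cv2.resize(g["image"][140:200,275:355],(533,400),interpolation=cv2.INTER_CUBIC)
a=cv2.resize(f["image"][190:250,305:345],(267,400),interpolation=cv2.INTER_CUBIC)
cv2.imwrite("pics/b14.png",np.hstack([a,b]))
c=(.537,-.182)
go("top foot",f,.07,c,.036,.048,1,1)
go("top lid",f,.0986,c,.024,.0315,1,-1)
go("top lid groove",f,.0986,c,.018,.027,1,-1)
E
```

```text
t 42.1 p [566.1 182.  241.4] jaw az -3.74 tilt 0.01 -0.05 F [ 0.3 -0.6  0.1] w 91.5 q [  5.7  24.5 -35.2  96.5  15.5  64.  -37.6]
units to target [-0.019  0.102 -3.397]
top foot [ 537.  -182.1   41.9] 0.33 120
top lid [ 536.1 -180.8   29.4] 0.22 120
top lid groove [ 537.  -182.    26.7] 0.01 114
```

View pics/b14.png

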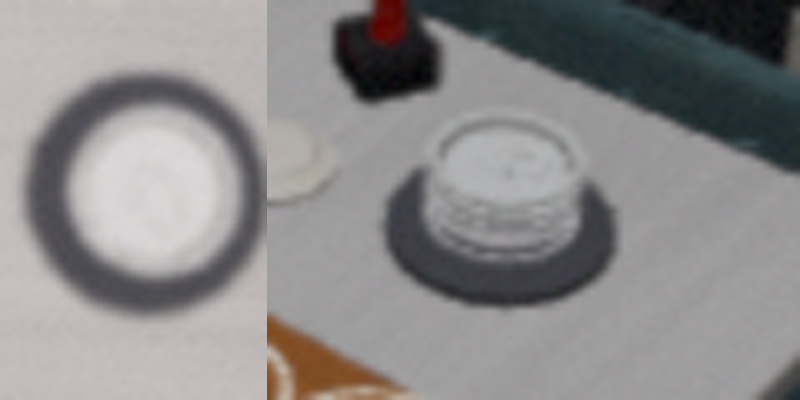

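Both lids are stacked flat and centred; stamp and cap are unmoved. Now fetching the can.

Emit:
{"fn": "step_arm", "kwargs": {
  "series": [
    [0.1,-0.02,0.1,-0.3,0,0,0],
    [0.1,0,0,-0.5,0,0,0],
    [0.1,0,0,-0.4,0,0,0],
    [0.1,0,0,0,0,0,0],
    [0.1,0,0,0,0,0,0],
    [0.1,0,0,0,0,0,0],
    [0.1,0,0,0,0,0,0],
    [0.1,0,0,0,0,0,0],
    [0.1,0,0,0,0,0,0],
    [0.1,0,0,0,0,0,0]
  ]
}}

```text
time_s: 43.2
ee_pos: [0.5653, 0.1866, 0.2055]
ee_rot: [[0.0, 0.063, 0.998], [-0.0, 0.998, -0.063], [-1.0, -0.0, 0.0]]
ft_force: [0.3, 0.2, -0.6]
grip_width: 0.083
```

```bash
python3 st.py 565.5 185.1 139.5
```

```text
t 43.2 p [565.3 186.6 205.5] jaw az -3.63 tilt 0.02 -0.00 F [ 0.3  0.2 -0.6] w 83.0 q [  4.7  26.6 -34.5  98.6  17.   60.1 -39.2]
units to target [ 0.007 -0.049 -2.199]
```

Emit:
{"fn": "step_arm", "kwargs": {
  "series": [
    [0.1,0,-0.05,-0.5,0,0,0],
    [0.1,0,0,-0.6,0,0,0],
    [0.1,0,0,-0.6,0,0,0],
    [0.1,0,0,-0.5,0,0,0],
    [0.1,0,0,0,0,0,0],
    [0.1,0,0,0,0,0,0],
    [0.1,0,0,0,0,0,0],
    [0.1,0,0,0,0,0,0],
    [0.1,0,0,0,0,0,0],
    [0.1,0,0,0,0,0,0]
  ],
  "grip_force": 30
}}

```text
time_s: 44.2
ee_pos: [0.5654, 0.1851, 0.1397]
ee_rot: [[0.001, 0.063, 0.998], [0.0, 0.998, -0.063], [-1.0, 0.0, 0.001]]
ft_force: [-0.5, 0.2, 0.3]
grip_width: 0.0827
```

```bash
python3 st.py 565.5 185.1 139.5
```

```text
t 44.2 p [565.4 185.1 139.7] jaw az -3.63 tilt 0.05 0.00 F [-0.5  0.2  0.3] w 82.7 q [  3.2  30.8 -32.6 101.8  20.2  53.3 -41.6]
units to target [ 0.002  0.    -0.007]
```

Emit:
{"fn": "step_arm", "kwargs": {
  "series": [
    [0.2,0,0,0,0,0,0],
    [0.25,0,0,0,0,0,0],
    [0.27,0,0,0,0,0,0],
    [1,0,0,0,0,0,0],
    [1,0,0,0,0,0,0],
    [1,0,0,0,0,0,0],
    [1,0,0,0,0,0,0],
    [1,0,0,0,0,0,0],
    [1,0,0,0,0,0,0],
    [1,0,0,0,0,0,0]
  ]
}}

```text
time_s: 45.2
ee_pos: [0.5655, 0.1851, 0.1394]
ee_rot: [[0.001, 0.063, 0.998], [0.0, 0.998, -0.063], [-1.0, 0.0, 0.001]]
ft_force: [2.7, -0.7, -0.7]
grip_width: 0.0658
```

Emit:
{"fn": "step_arm", "kwargs": {
  "series": [
    [1,0,0,0.2,0,0,0],
    [1,0,0,0.6,0,0,0],
    [1,0,0,0.7,0,0,0],
    [1,0,0,0.5,0,0,0],
    [1,-0.18,-0.48,0,0,0,0],
    [1,-0.3,-0.7,0,0,0,0],
    [1,-0.3,-0.7,0,0,0,0],
    [1,-0.3,-0.7,0,0,0,0],
    [1,-0.3,-0.7,0,0,0,0],
    [1,-0.3,-0.7,0,0,0,0]
  ]
}}

```text
time_s: 46.2
ee_pos: [0.5128, 0.0634, 0.1981]
ee_rot: [[-0.003, 0.064, 0.998], [-0.001, 0.998, -0.064], [-1.0, -0.001, -0.003]]
ft_force: [0.0, 0.3, -2.8]
grip_width: 0.0653
```

Emit:
{"fn": "step_arm", "kwargs": {
  "series": [
    [1,-0.3,-0.6,0,0,0,0],
    [1,-0.09,-0.3,0,0,0,0],
    [1,0,0,0,0,0,0],
    [1,0,0,-0.4,0,0,0],
    [1,0,0,-0.5,0,0,0],
    [1,0,0,-0.4,0,0,0],
    [1,0,0,-0.3,0,0,0],
    [1,0,0,0,0,0,0],
    [1,0,0,0,0,0,0],
    [1,0,0,0,0,0,0]
  ]
}}

```text
time_s: 47.2
ee_pos: [0.5036, 0.039, 0.1518]
ee_rot: [[0.001, 0.063, 0.998], [0.0, 0.998, -0.063], [-1.0, 0.0, 0.001]]
ft_force: [-0.1, -0.3, -4.0]
grip_width: 0.0655
```

```bash
python3 st.py 503.5 38.7 141.4
```

```text
t 47.2 p [503.6  39.  151.8] jaw az -3.61 tilt 0.06 0.01 F [-0.1 -0.3 -4. ] w 65.5 q [ 19.6  21.5 -33.4 113.5  15.4  49.3 -25.7]
units to target [-0.005 -0.008 -0.346]
```

Emit:
{"fn": "step_arm", "kwargs": {
  "series": [
    [1,0,-0.01,-0.15,0,0,0],
    [1,0,0,-0.1,0,0,0],
    [1,0,0,-0.05,0,0,0],
    [1,0,0,-0.03,0,0,0],
    [1,0,0,0,0,0,0],
    [1,0,0,0,0,0,0],
    [1,0,0,0,0,0,0],
    [1,0,0,0,0,0,0],
    [1,0,0,0,0,0,0],
    [1,0,0,0,0,0,0]
  ]
}}

```text
time_s: 48.2
ee_pos: [0.5031, 0.0384, 0.1414]
ee_rot: [[0.0, 0.063, 0.998], [-0.0, 0.998, -0.063], [-1.0, -0.0, 0.0]]
ft_force: [-0.5, 1.0, -3.2]
grip_width: 0.0658
```

```bash
python3 st.py 503.5 38.7 141.4
```

```text
t 48.2 p [503.1  38.4 141.4] jaw az -3.63 tilt 0.00 -0.00 F [-0.5  1.  -3.2] w 65.8 q [ 19.3  22.4 -33.  114.   16.1  48.1 -26.3]
units to target [0.013 0.011 0.   ]
```

Still carrying weight (about −3 N). Small trim, then down to contact.

Emit:
{"fn": "step_arm", "kwargs": {
  "series": [
    [1,0.01,0.01,0,0,0,0],
    [1,0,0,-0.01,0,0,0],
    [1,0,0,-0.01,0,0,0],
    [1,0,0,0,0,0,0],
    [1,0,0,0,0,0,0],
    [1,0,0,0,0,0,0],
    [1,0,0,0,0,0,0],
    [1,0,0,0,0,0,0],
    [1,0,0,0,0,0,0],
    [1,0,0,0,0,0,0]
  ]
}}

```text
time_s: 49.2
ee_pos: [0.5036, 0.0387, 0.1413]
ee_rot: [[0.0, 0.063, 0.998], [-0.0, 0.998, -0.063], [-1.0, -0.0, 0.0]]
ft_force: [-1.6, -0.4, 5.5]
grip_width: 0.066
```

```bash
python3 st.py 503.5 38.7 141.4
```

```text
t 49.2 p [503.6  38.7 141.3] jaw az -3.62 tilt 0.02 -0.01 F [-1.6 -0.4  5.5] w 66.0 q [ 19.2  22.4 -33.  113.9  16.2  48.1 -26.3]
units to target [-0.002 -0.001  0.004]
```

Emit:
{"fn": "step_arm", "kwargs": {
  "series": [
    [0.28,0,0,0,0,0,0],
    [0.25,0,0,0,0,0,0],
    [0.22,0,0,0,0,0,0],
    [0.18,0,0,0,0,0,0],
    [0.12,0,0,0,0,0,0],
    [0.06,0,0,0,0,0,0],
    [0,0,0,0,0,0,0],
    [0,0,0,0.4,0,0,0],
    [0,0,0,1,0,0,0],
    [0,0,0,1,0,0,0]
  ],
  "grip_force": 10
}}

```text
time_s: 50.2
ee_pos: [0.5031, 0.0389, 0.214]
ee_rot: [[-0.001, 0.063, 0.998], [0.0, 0.998, -0.063], [-1.0, 0.0, -0.001]]
ft_force: [-0.1, -0.7, -1.2]
grip_width: 0.0921
```

Emit:
{"fn": "step_arm", "kwargs": {
  "series": [
    [0,-0.2,0.8,0,0,0,0],
    [0,-0.2,0.8,0,0,0,0],
    [0,-0.2,0.8,0,0,0,0],
    [0,-0.2,0.8,0,0,0,0],
    [0,-0.2,0.8,0,0,0,0],
    [0,-0.2,0.8,0,0,0,0],
    [0,0,0,0,0,0,0],
    [0,0,0,0,0,0,0],
    [0,0,0,0,0,0,0],
    [0,0,0,0,0,0,0]
  ]
}}

```text
time_s: 51.2
ee_pos: [0.4679, 0.1814, 0.2129]
ee_rot: [[0.0, 0.065, 0.998], [-0.001, 0.998, -0.065], [-1.0, -0.001, 0.0]]
ft_force: [-0.0, -0.6, 0.4]
grip_width: 0.0918
```

```bash
python3 st.py 467.7 183 106.4; python3 - <<'E'
from bench import ctrl
from fit import *
g=ctrl.grab_frame("scene");f=ctrl.grab_frame("top")
np.save("pics/g6.npy",g,allow_pickle=True);np.save("pics/f6.npy",f,allow_pickle=True)
g0=np.load("pics/g.npy",allow_pickle=True).item();f0=np.load("pics/f.npy",allow_pickle=True).item()
r=lambda im,y,x:cv2.resize(im["image"][y:y+75,x:x+100],(400,300),interpolation=cv2.INTER_CUBIC)
cv2.imwrite("pics/b15.png",np.vstack([np.hstack([r(f0,180,190),r(f,180,190)]),np.hstack([r(g0,175,210),r(g,175,210)])]))
for n,fr,z in(("f0",f0,.188),("f6",f,.188),("g0",g0,.188),("g6",g,.188)): go(n,fr,z,(.5035,.0387),.029,.036,1,-1)
E
python3 st.py 467.7 183 106.4
```

```text
t 51.2 p [467.9 181.4 212.9] jaw az -3.74 tilt 0.01 -0.03 F [-0.  -0.6  0.4] w 91.8 q [  8.2  17.3 -39.  110.4  13.   56.7 -40.5]
units to target [-0.005  0.052 -3.549]
f0 [502.6  39.8  32.6] 0.43 79
f6 [502.6  39.6  32.7] 0.44 85
g0 [502.2  40.2  30.4] 0.47 67
g6 [503.8  40.2  30. ] 1.18 73
t 51.3 p [467.7 181.8 212.8] jaw az -3.72 tilt -0.00 -0.02 F [-0.2  0.1 -0.6] w 91.9 q [  8.1  17.3 -39.  110.4  13.   56.7 -40.5]
units to target [-1.000e-03  4.100e-02 -3.547e+00]
```

View pics/b15.png

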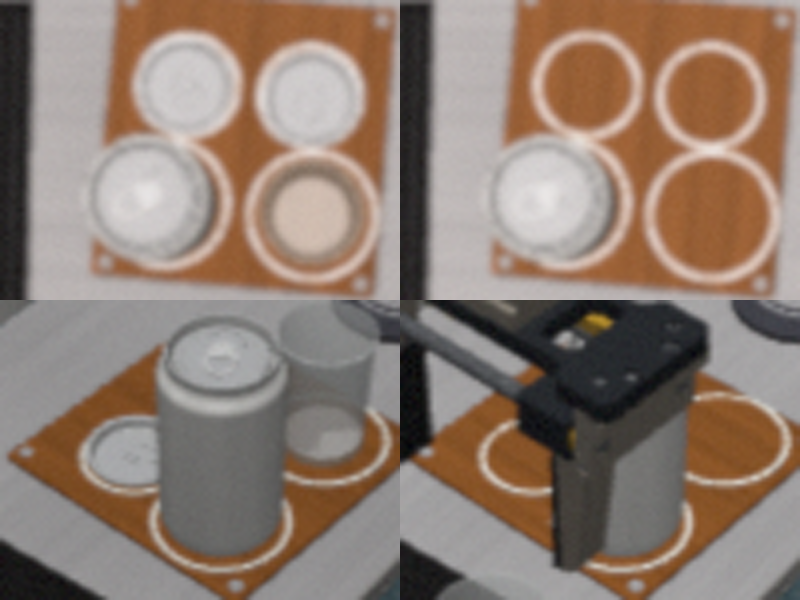

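Top view fits the can at (502.6, 39.6) now against (502.6, 39.8) at the start, so it is restored. Now the beaker.

Emit:
{"fn": "step_arm", "kwargs": {
  "series": [
    [0,0,0.04,-0.4,0,0,0],
    [0,0,0,-0.7,0,0,0],
    [0,0,0,-0.8,0,0,0],
    [0,0,0,-0.8,0,0,0],
    [0,0,0,-0.6,0,0,0],
    [0,0,0,-0.22,0,0,0],
    [0,0,0,0,0,0,0],
    [0,0,0,0,0,0,0],
    [0,0,0,0,0,0,0],
    [0,0,0,0,0,0,0]
  ]
}}

```text
time_s: 52.3
ee_pos: [0.468, 0.1841, 0.108]
ee_rot: [[0.002, 0.063, 0.998], [0.0, 0.998, -0.063], [-1.0, 0.0, 0.002]]
ft_force: [0.4, -0.2, 1.2]
grip_width: 0.0919
```

```bash
python3 st.py 467.7 183 106.4
```

```text
t 52.3 p [468.  184.1 108. ] jaw az -3.63 tilt 0.09 0.02 F [ 0.4 -0.2  1.2] w 91.9 q [  3.4  25.9 -34.9 115.5  20.9  44.7 -47.5]
units to target [-0.009 -0.035 -0.053]
```

Emit:
{"fn": "step_arm", "kwargs": {
  "series": [
    [0.1,-0.01,-0.03,-0.04,0,0,0],
    [0.2,0,0,0,0,0,0],
    [0.3,0,0,0,0,0,0],
    [0.36,0,0,0,0,0,0],
    [1,0,0,0,0,0,0],
    [1,0,0,0,0,0,0],
    [1,0,0,0,0,0,0],
    [1,0,0,0,0,0,0],
    [1,0,0,0,0,0,0],
    [1,0,0,0,0,0,0]
  ]
}}

```text
time_s: 53.3
ee_pos: [0.4672, 0.183, 0.106]
ee_rot: [[0.0, 0.063, 0.998], [0.0, 0.998, -0.063], [-1.0, 0.0, 0.0]]
ft_force: [-0.1, -0.9, -0.3]
grip_width: 0.0545
```

```bash
python3 st.py 499.8 -47.4 258
```

```text
t 53.3 p [467.2 183.  106. ] jaw az -3.62 tilt 0.01 0.00 F [-0.1 -0.9 -0.3] w 54.5 q [  3.5  26.  -34.8 115.6  20.9  44.5 -47.5]
units to target [ 1.087 -7.68   5.066]
```

Emit:
{"fn": "step_arm", "kwargs": {
  "series": [
    [1,0,0,0.3,0,0,0],
    [1,0,0,0.7,0,0,0],
    [1,0,0,1,0,0,0],
    [1,0,0,1,0,0,0],
    [1,0,0,1,0,0,0],
    [1,0,0,1,0,0,0],
    [1,0,-0.5,0,0,0,0],
    [1,0,-0.9,0,0,0,0],
    [1,0.1,-0.9,0,0,0,0],
    [1,0.15,-0.9,0,0,0,0]
  ]
}}

```text
time_s: 54.3
ee_pos: [0.4742, 0.0862, 0.2567]
ee_rot: [[0.0, 0.062, 0.998], [-0.0, 0.998, -0.062], [-1.0, -0.0, 0.0]]
ft_force: [-0.4, 0.6, -1.2]
grip_width: 0.0542
```

Emit:
{"fn": "step_arm", "kwargs": {
  "series": [
    [1,0.2,-0.9,0,0,0,0],
    [1,0.2,-0.9,0,0,0,0],
    [1,0.2,-0.9,0,0,0,0],
    [1,0.15,-0.9,0,0,0,0],
    [1,0.08,-0.6,0,0,0,0],
    [1,0,-0.28,0,0,0,0],
    [1,0,0,0,0,0,0],
    [1,0,0,-0.6,0,0,0],
    [1,0,0,-0.9,0,0,0],
    [1,0,0,-0.9,0,0,0]
  ]
}}

```text
time_s: 55.3
ee_pos: [0.4997, -0.0458, 0.1839]
ee_rot: [[0.002, 0.061, 0.998], [0.0, 0.998, -0.061], [-1.0, 0.0, 0.002]]
ft_force: [0.5, -0.2, -0.4]
grip_width: 0.0545
```

Emit:
{"fn": "step_arm", "kwargs": {
  "series": [
    [1,0,0,-0.9,0,0,0],
    [1,0,0,-0.8,0,0,0],
    [1,0,0,-0.5,0,0,0],
    [1,0,0,0,0,0,0],
    [1,0,0,0,0,0,0],
    [1,0,0,0,0,0,0],
    [1,0,0,0,0,0,0],
    [1,0,0,0,0,0,0],
    [1,0,0,0,0,0,0],
    [1,0,0,0,0,0,0]
  ]
}}

```text
time_s: 56.3
ee_pos: [0.4996, -0.0475, 0.1182]
ee_rot: [[0.0, 0.063, 0.998], [-0.0, 0.998, -0.063], [-1.0, -0.0, 0.0]]
ft_force: [1.3, 0.2, 0.2]
grip_width: 0.0547
```

```bash
python3 st.py 499.8 -47.4 108.3
```

```text
t 56.3 p [499.6 -47.5 118.2] jaw az -3.64 tilt 0.02 -0.01 F [1.3 0.2 0.2] w 54.7 q [ 25.9  23.5 -29.3 115.5  16.   44.9 -16.4]
units to target [ 0.006  0.004 -0.331]
```

Emit:
{"fn": "step_arm", "kwargs": {
  "series": [
    [1,0,0,-0.2,0,0,0],
    [1,0,0,-0.1,0,0,0],
    [1,0,0,-0.04,0,0,0],
    [1,0,0,0,0,0,0],
    [1,0,0,0,0,0,0],
    [1,0,0,0,0,0,0],
    [1,0,0,0,0,0,0],
    [1,0,0,0,0,0,0],
    [1,0,0,0,0,0,0],
    [1,0,0,0,0,0,0]
  ]
}}

```text
time_s: 57.3
ee_pos: [0.4995, -0.0474, 0.1078]
ee_rot: [[0.0, 0.063, 0.998], [-0.0, 0.998, -0.063], [-1.0, -0.0, 0.0]]
ft_force: [-0.9, 0.0, 2.2]
grip_width: 0.0543
```

```bash
python3 st.py 499.6 -47.4 108
```

```text
t 57.3 p [499.5 -47.4 107.8] jaw az -3.62 tilt 0.00 -0.00 F [-0.9  0.   2.2] w 54.3 q [ 25.5  24.4 -28.8 115.8  16.8  43.7 -17. ]
units to target [ 0.003 -0.     0.006]
```

Light contact (2.2 N). Releasing, rising, and moving clear of the view.

Emit:
{"fn": "step_arm", "kwargs": {
  "series": [
    [0.38,0,0,0,0,0,0],
    [0.36,0,0,0,0,0,0],
    [0.33,0,0,0,0,0,0],
    [0.3,0,0,0,0,0,0],
    [0.24,0,0,0,0,0,0],
    [0.16,0,0,0,0,0,0],
    [0.08,0,0,0,0,0,0],
    [0,0,0,0,0,0,0],
    [0,0,0,0.2,0,0,0],
    [0,0,0,0.5,0,0,0]
  ]
}}

```text
time_s: 58.3
ee_pos: [0.4986, -0.0473, 0.1284]
ee_rot: [[-0.002, 0.063, 0.998], [0.0, 0.998, -0.063], [-1.0, 0.0, -0.002]]
ft_force: [-0.6, 0.3, 1.0]
grip_width: 0.0923
```

Emit:
{"fn": "step_arm", "kwargs": {
  "series": [
    [0,0,0,1,0,0,0],
    [0,0,0,1,0,0,0],
    [0,0,0,1,0,0,0],
    [0,0,0,1,0,0,0],
    [0,-0.3,-0.8,0.5,0,0,-0.5],
    [0,-0.3,-0.9,0,0,0,-0.5],
    [0,-0.3,-0.9,0,0,0,-0.5],
    [0,-0.3,-0.9,0,0,0,-0.5],
    [0,-0.3,-0.9,0,0,0,-0.5],
    [0,-0.3,-0.9,0,0,0,-0.5]
  ]
}}

```text
time_s: 59.3
ee_pos: [0.445, -0.2073, 0.2644]
ee_rot: [[0.001, 0.37, 0.929], [-0.0, 0.929, -0.37], [-1.0, -0.0, 0.001]]
ft_force: [0.8, -0.1, 1.1]
grip_width: 0.0917
```

Emit:
{"fn": "step_arm", "kwargs": {
  "series": [
    [0,-0.3,-0.9,0,0,0,-0.5],
    [0,-0.3,-0.9,0,0,0,-0.5],
    [0,-0.3,-0.9,0,0,0,-0.5],
    [0,-0.3,-0.9,0,0,0,-0.5],
    [0,-0.3,-0.9,0,0,0,-0.5],
    [0,-0.3,-0.9,0,0,0,-0.5],
    [0,-0.3,-0.9,0,0,0,-0.5],
    [0,0,0,0,0,0,0],
    [0,0,0,0,0,0,0],
    [0,0,0,0,0,0,0]
  ]
}}

```text
time_s: 60.3
ee_pos: [0.383, -0.3948, 0.2636]
ee_rot: [[0.0, 0.676, 0.736], [0.001, 0.736, -0.676], [-1.0, 0.001, -0.0]]
ft_force: [0.2, 0.5, 0.1]
grip_width: 0.0917
```

```bash
python3 st.py; python3 - <<'E'
from bench import ctrl
from fit import *
g=ctrl.grab_frame("scene");f=ctrl.grab_frame("top")
g0=np.load("pics/g.npy",allow_pickle=True).item();f0=np.load("pics/f.npy",allow_pickle=True).item()
cv2.imwrite("pics/end_s.png",np.hstack([cv2.resize(x["image"][110:290,120:360],(400,300),interpolation=cv2.INTER_CUBIC) for x in(g0,g)]))
cv2.imwrite("pics/end_t.png",np.hstack([cv2.resize(x["image"][130:280,190:390],(400,300),interpolation=cv2.INTER_CUBIC) for x in(f0,f)]))
a=(cv2.imread("pics/end_s.png"),cv2.imread("pics/end_t.png"));cv2.imwrite("pics/end.png",np.vstack(a))
for n,fr in(("f0",f0),("f",f),("g0",g0),("g",g)):
    go(n+" can",fr,.188,(.5035,.0387),.029,.036,1,-1)
    go(n+" bk foot",fr,.067,(.500,-.046),.018,.027,0,-1)
    go(n+" bk rim",fr,.145,(.499,-.047),.024,.031,0,1)
    go(n+" cap",fr,.07,(.628,-.164),.020,.029,0,1)
    go(n+" lid",fr,.0986,(.537,-.182),.018,.027,1,-1)
E
```

```text
t 60.3 p [ 383.  -394.8  263.6] jaw az -42.57 tilt 0.00 0.04 F [0.2 0.5 0.1] w 91.7 q [ 54.1  15.3 -14.1 102.1   4.1  63.   -3.9]
f0 can [502.6  39.8  32.6] 0.43 79
f0 bk foot [499.3 -45.9  22.1] 0.25 120
f0 bk rim [498.1 -46.4  30.3] 0.25 99
f0 cap [ 628.2 -163.9   20.3] 0.21 86
f0 lid [ 537.  -182.    26.7] 0.03 97
f can [502.5  39.8  32.8] 0.48 84
f bk foot [499.2 -45.6  22. ] 0.28 120
f bk rim [497.9 -46.4  30.2] 0.25 96
f cap [ 628.  -163.9   20.2] 0.18 86
f lid [ 537.  -182.    26.7] 0.04 115
g0 can [502.2  40.2  30.4] 0.47 67
g0 bk foot [500.  -50.9  22.2] 0.43 120
g0 bk rim [497.4 -48.8  27.1] 1.05 91
g0 cap [ 629.9 -165.1   23.6] 1.84 93
g0 lid [ 535.2 -182.7   22. ] 1.65 83
g can [502.   40.2  30.4] 0.45 68
g bk foot [499.7 -50.8  22.2] 0.39 119
g bk rim [496.5 -48.8  27.6] 0.83 86
g cap [ 629.7 -165.3   23.1] 1.36 92
g lid [ 533.9 -177.8   22.1] 0.71 98
```

View pics/end.png

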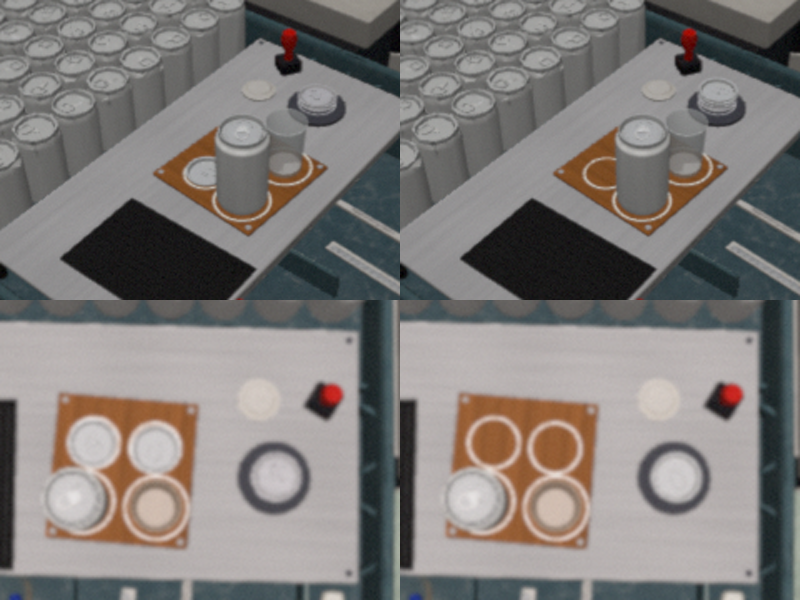

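The before and after views match. Can and beaker are back within about 0.3 mm, both lids are on the pile, and stamp and cap are unmoved. Handing in.

```bash
python3 - <<'E'
from bench import ctrl
print(ctrl.finish_job())
E
```

```text
the job is handed in; nothing more can be done
None
```

The job is done and handed in at about 60 s. The beaker and then the can went onto the mat. Next I stacked the right and then the left can end on the pile. Last, the can and then the beaker went back to their start positions.

**Last checks:**
- **Can and beaker:** the top camera puts both within about 0.3 mm of where they stood at the start. The scene camera agrees, apart from the beaker rim (about 0.9 mm), where its circle fit is poor.
- **Can ends:** contact was felt at 87.4 mm for the first and 94.3 mm for the second, the expected 7 mm apart. They look flat. The top camera's fit of the disc's inner rim is within about 0.2 mm of the pile's foot. Its outer-edge fit is about 1 mm off, mostly towards the can side.
- **Stamp and cap:** unmoved.

**What disagreed:**
- **Cameras:** the two cameras differ by 1–2 mm, within the stated calibration. The scene camera's circle fits on the pile were too poor to use.
- **Gripper:** it read 55.7 mm on the 57 mm can ends.

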